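# Change the bench over to its second feed, off load, pausing in the off notch

## Task

Change the bench supply over from the first feed (one stud) to the second (two studs). First switch the power strip off so that nothing is under load, then lift the changeover lever's T-handle out of its notch, bring it towards upright until it drops fully home in the middle off notch and leave it there for at least two seconds, then lift it over into the second feed's notch the same way. When it has dropped home, switch the strip back on; leave the other things on the bench where they lie.

Things in the scene. Friction and masses are not known exactly. Their poses are not given: they have to be found in the camera images.
- changeover: Grey steel manual changeover switch, fixed: foot 150 x 230 mm (x, y), enclosure 136 x 192 mm with its top at 64 mm. Origin: centre of the underside; z up. On its cover one black stud marks the first feed (-y side), two studs the second (+y). A T-handled lever stands up between two upright notched plates (x -15 to 15, y -47 to 47, top at 113 mm) and swings in the y-z plane.
- pivot (a point): The lever's pivot, 56 mm above the centre of the changeover's underside; the lever turns about the changeover's x axis here. The bar's centre is r from it, r = 125 mm plus the lift: y = r sin(lever), z = 56 mm + r cos(lever) in the changeover's frame.
- handle_bar (a point): Centre of the T-handle's crossbar, a round black bar 22 mm thick and 96 mm long along the changeover's x axis. Its z axis points along the lever from the pivot to the bar. The stem below it is 17 mm thick (23 mm right under the bar), so fingers either side of the bar must come in about in line with the lever, or they jam on the stem.
- lever (a joint): Swing, rad: -0.60 in the first feed's notch (leaning to the changeover's -y), +0.60 in the second's (+y), near 0 in the off notch, whose plate is clamped in curved slots: it lies anywhere from -0.14 to 0.14, not given, so feel for it. A locked lever has 0.03 rad of play either way. Unlocked it takes 1 to 4 N at the bar and stays where it is left.
- handle (a joint): Lift of the T-handle along the lever, m: 0 home, stop at 0.013. A spring pulls it home, 6 N rising to 10 N. A square cross pin 6 mm thick, 53 mm from the pivot, locks the lever in its 9 mm wide notch; 7 mm of lift frees it. Let down between notches, it rides on the teeth (lift 7 mm, the lever can still be pushed along) and drops home by itself when it comes over a notch.
- strip: White power strip, 55 x 270 x 47 mm (x, y, z), fixed to the bench; it is the load on the changeover. Origin: centre of its underside, its long side along y. Its housing top is at 42 mm.
- rocker (a point): Middle of the strip's rocker switch, on its pivot line, 44 mm above the strip's underside and 85 mm from the strip's centre towards its -y end. The rocker is 24 mm long in the strip's x and 12 mm wide; its pivot line runs along the strip's y, so each half is 12 mm. The raised half stands 5 mm over the housing, the pressed half is level with it.
- strip_switch (a joint): The rocker, rad: 0.349 is on (the half on the strip's -x side pressed down), 0 is off (the half on its +x side pressed down). Stiff by friction, 2 to 3 N at the middle of a half; stays where it is left. Above 0.28 it is on, below 0.07 off.
- terminal_strip: White terminal strip, 17 x 75 x 17 mm, loose; a bystander.
- side_cutters: Side cutters with blue grips, 54 x 151 x 13 mm, loose; a bystander.
- tape_black: Small roll of black tape, 55 mm across, 19 mm high, loose; a bystander.
- screwdriver_red: Screwdriver with a red grip, 27 x 206 x 27 mm, loose; a bystander.
- spring_clamp: Spring clamp with orange grips, 74 x 131 x 20 mm, loose; a bystander.

How it is judged:
On the way, in this order (a step that is already met when the one before it is completed fails the run):
1. the power strip is switched off while the lever is still in the first feed's notch (value of joint strip_switch below 0.07 rad and value of joint lever below -0.54 rad), for 0.2 s.
2. with the strip off, the lever rests in the off notch, its handle dropped home, for about two seconds (value of joint strip_switch below 0.07 rad and value of joint lever between -0.2 and 0.2 rad and value of joint handle below 0.002 m), for 1.8 s.
3. with the strip still off, the lever is in the second feed's notch, its handle dropped home (value of joint strip_switch below 0.07 rad and value of joint lever above 0.54 rad and value of joint handle below 0.002 m), for 0.2 s.
At the end, for the whole second after the job is handed in: The lever is at rest in the second feed's notch (joint lever above 0.54 rad) with its handle home (lift below 2 mm), and the power strip is switched on (strip_switch above 0.28 rad) (value of joint lever above 0.54 rad and value of joint handle below 0.002 m and value of joint strip_switch above 0.28 rad and velocity of joint lever below 0.05 rad/s); the robot touches nothing.
It fails at once if the lever is moved away from a feed's notch while the strip is on (value of joint strip_switch above 0.28 rad and value of joint lever between -0.48 and 0.48 rad).
It fails at once if a bystander is knocked more than 30 mm from its place (distance of any of terminal_strip, side_cutters, tape_black, screwdriver_red, spring_clamp from where it was at the start of the episode above 0.03 m).
It also fails if it takes over 72 s, if anything falls off the work surface, if the arm or the gripper's body presses on something with over 40 N, if the wrist force passes 120 N, or if a joint passes its speed limit or range.

## Robot

A 7-joint arm with a two-finger parallel gripper is mounted at the origin on a cart in front of the work surface, level with it; the furniture and walls round the work are solid. World frame = base frame: x ahead of the robot, y to its left, z up, the work surface at z = 0. Lengths are in m, angles in rad, forces in N, time in s.
With the tool pointing down it reaches from about 0.4 to 0.9 m from the base axis. Payload 5.5 kg.
Tool frame: the origin (TCP) lies on the centre line of the jaws, within the pads' length; the fingertips stand 19 mm ahead of it and the grasp point (between the pads) is the TCP; z points along the fingers, y is the line along which they close (so a half turn about z gives the same grasp; the last joint's range is limited). The gripper opens to 92 mm and grips with 3 to 60 N. Pads are 19 mm wide; open, the fingers measure 130 mm over their backs; the gripper's body (75 mm by 190 mm) begins 47 mm behind the grasp point.
Start: joints at [-0.884, 0.501, -0.427, 1.55, 0.221, 1.138, -0.21], TCP at [0.267, 0.593, 0.246] pointing down, gripper open.
Joint ranges: [-2.88, 2.88], [-0.31, 2.03], [-1.54, 1.56], [0.2, 2.42], [-1.41, 4.55], [0.19, 2.02], [-2.57, 2.57]. Speed limits (rad/s): [2.57, 2.57, 3.14, 3.14, 3.14, 3.14, 3.14].

## Interface

Orientations are given as a unit quaternion [w, x, y, z].
In Python, from rig import monitor, imaging, job gives the robot as it stands. The module is installed in compiled form; this text tells all that it offers.
- The arm moves only by the tool step_arm, never from a script. Its argument "deltas" is a list of rows, each an object with "grip": the opening, from 0 (shut) to 1 (fully open); "delta_pos": the shift along the tool's x, y, z in cm, a list of three; "twist": the turn, a rotation vector about the tool's x, y, z in rad, a list of three. In form: [{"grip": grip, "delta_pos": [dx, dy, dz], "twist": [rx, ry, rz]}, ...]. A call has exactly 10 rows; each row shifts and turns the commanded pose from where the row before left it, along the tool's axes as they then stand; what a row does not reach is not made up. A row lasts 1/10 s, in which the tool goes at most 50 mm and 8.59 degrees, less where a joint would pass 70% of its speed; a pose out of reach is approached as far as the arm can. A call is refused whole if a number of a shift passes 5 or a number of a turn 0.15, either way. A call with a gripper value outside its range is refused whole. The fingers move at their own pace and stop on an object; "newtons" is the grip in N (left out, the last holds). Time passes only in rows, so rows that do not move let the fingers close, or fill a call up. It gives the time, the measured TCP pose, the force, the opening and the grip force at its end, in the units of the state.
- monitor.observe(): the state, without advancing time (a new reading comes with each control period).
- imaging.grab_frame(name): name is "scene" or "top" or "wrist"; returns (picture, depth): 420x560x3 uint8, red, green, blue; 420x560 float32, m along the optical axis (not along the pixel's ray), 0 where there is no reading.
- imaging.camera_info(name): a dict with "fovy" (degrees; the focal length in pixels is half the picture's height over the tangent of half this angle, whatever the lens; pixels are square), "cx", "cy" (the principal point, pixels), "R" (3x3) and "t" (3): a world point X has camera coordinates R X + t. Camera axes: x right, y down, z forward; pixel columns grow to the right and rows downward; lengths in m; the calibration is good to about 2 mm. A picture is of the moment at which its call begins: read the wrist's pose just before it. camera_info takes no time and is no camera call; for the wrist camera it gives the pose at the moment of the call.
- job.finish_job(): hands the job in; it is judged then, once.
The state is a dict: "time_s": time; "joint_positions": joint angles; "joint_vel": joint speeds; "joint_efforts": joint torques, N m; "ee_pos": TCP position; "eef_rot": TCP orientation; "contact_force": force on the tool from outside, world axes, zero at the start; "torque": the same for the moment, N m; "width": opening from 0.0 (shut) to 1.0 (fully open); "gripper_force": force on a finger pad.
Only numpy, scipy, OpenCV 4.12 (cv2) and the standard library are available. Lean on these libraries where they do the work, as an engineer would, in place of code of your own. Each camera call takes 0.05 s, during which the arm holds its last target. There are 200 camera calls.

## Working session

There is one attempt and no reset: what is moved stays moved. The work goes in short steps, Python scripts to look and compute and a tool call to move; the robot and the scene stay as the last step left them, time stands still between calls to the robot, and variables do not carry over. Pictures are saved under pics/ and viewed, at most 10 in all, crops included, and the job is handed in when it is done.

Besides the shell and the picture viewer there is one more tool, called after "Call:" as name([rows], argument=value, ...), one row to a line, values as JSON. step_arm: Moves the arm, as the interface text tells. Its arguments: {"type":"object","properties":{"deltas":{"type":"array"},"newtons":{"type":"number"}},"required":["deltas"]}

```bash
mkdir -p pics; cat > h.py <<'E'
import numpy as np, cv2
from rig import monitor, imaging, job
from scipy.spatial.transform import Rotation as Ro
def info(n):
    c=imaging.camera_info(n); f=210/np.tan(np.radians(c['fovy'])/2); return c,f
def back(c,f,u,v,d):
    p=np.array([(u-c['cx'])/f*d,(v-c['cy'])/f*d,d]); return np.array(c['R']).T@(p-np.array(c['t']))
def ray(c,f,u,v,z):
    R=np.array(c['R']).T; o=-R@np.array(c['t']); d=R@np.array([(u-c['cx'])/f,(v-c['cy'])/f,1]); return o+d*(z-o[2])/d[2]
def proj(c,f,X):
    p=np.array(c['R'])@X+np.array(c['t']); return f*p[:2]/p[2]+[c['cx'],c['cy']]
def pose():
    s=monitor.observe(); w=s['eef_rot']; return np.array(s['ee_pos']),Ro.from_quat([w[1],w[2],w[3],w[0]]),s
E
python3 - <<'E'
from h import *
s=monitor.observe();print(s)
for n in ['top','scene']:
    p,d=imaging.grab_frame(n);cv2.imwrite(f'pics/{n}.png',p[:,:,::-1]);np.savez(f'{n}.npz',p=p,d=d)
    print(n,info(n))
E
```

```text
{'time_s': 0.0, 'joint_positions': array([-0.88379152,  0.50185429, -0.42676207,  1.55144835,  0.22080665,
        1.13827375, -0.21028628]), 'joint_vel': array([-0.00031381, -0.00148196, -0.00035617,  0.00094909,  0.00070864,
        0.00076592, -0.00053873]), 'joint_efforts': array([-7.76582510e-05, -5.66574097e+01, -5.81566751e+00, -2.79122794e+01,
       -6.83990680e-02,  3.03735130e-02,  1.74614743e-04]), 'ee_pos': array([0.26708834, 0.59187067, 0.24467238]), 'eef_rot': array([-2.29200289e-04,  2.10297801e-01,  9.77636898e-01, -9.36992017e-04]), 'contact_force': array([-0.75923123, -0.0099008 ,  0.29255324]), 'torque': array([-0.0050788 , -0.04490477,  0.02011355]), 'gripper_force': 0.0, 'width': 0.9988364615129338}
top ({'fovy': 48.92297205692619, 'cx': 272.9096859905978, 'cy': 209.72850651228956, 'R': array([[-0.00853693, -0.99992406, -0.00888775],
       [-0.98299181,  0.01002229, -0.18337574],
       [ 0.18345089,  0.00717112, -0.98300272]]), 't': array([-0.10888978,  0.58662054,  0.87814455])}, np.float64(461.62500099978854))
scene ({'fovy': 43.75511701187046, 'cx': 276.50258318707574, 'cy': 208.89012854166015, 'R': array([[ 0.74640019, -0.66544458, -0.00838246],
       [-0.40869227, -0.44839879, -0.79492714],
       [ 0.52522127,  0.59675961, -0.606647  ]]), 't': array([-0.51094376,  0.29971979,  0.79967125])}, np.float64(522.9832195025446))
```

View pics/top.png

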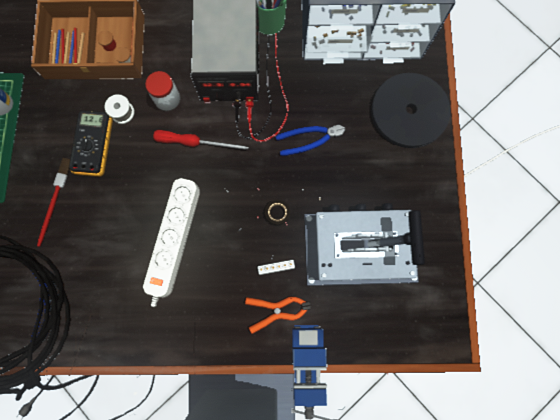

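View pics/scene.png

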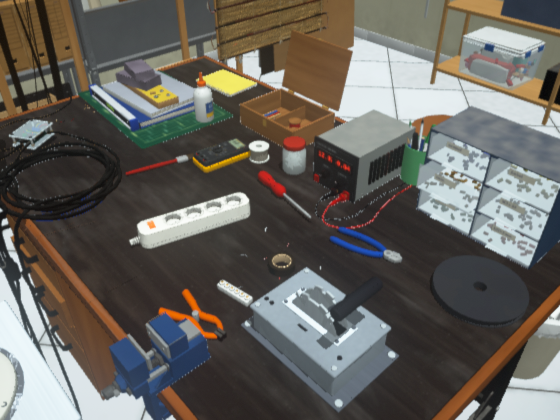

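```bash
python3 - <<'E'
from h import *
p=np.load('top.npz')['p'][:,:,::-1]
a=cv2.resize(p[195:300,295:430],None,fx=4,fy=4,interpolation=2)
b=cv2.resize(p[170:310,135:210],None,fx=3,fy=3,interpolation=2)
o=np.zeros((420,780,3),np.uint8);o[:420,:540]=a;o[:420,545:770]=b
cv2.imwrite('pics/crop.png',o)
c,f=info('top');d=np.load('top.npz')['d']
for u,v in [(413,215),(413,240),(413,260),(320,250),(157,282),(170,240),(250,215),(100,300)]:
    print(u,v,back(c,f,u,v,d[v,u]).round(4))
E
```

```text
413 215 [ 0.5523 -0.3614  0.1681]
413 240 [ 0.5082 -0.3588  0.1673]
413 260 [ 0.4738 -0.3578  0.1631]
320 250 [ 0.5027 -0.2065  0.0607]
157 282 [0.4437 0.1174 0.0433]
170 240 [0.5298 0.0987 0.0241]
250 215 [ 0.5849 -0.0649 -0.0014]
100 300 [4.093e-01 2.453e-01 2.000e-04]
```

View pics/crop.png

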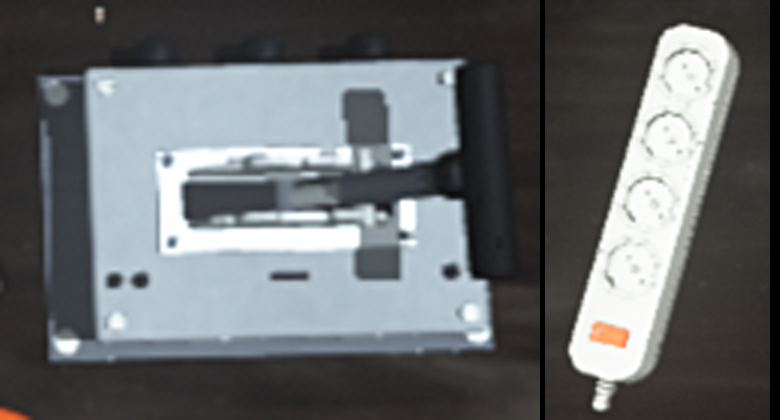

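```bash
python3 - <<'E'
from h import *
for n in ['top','scene']:
    z=np.load(n+'.npz');p=z['p'].astype(int);d=z['d'];c,f=info(n)
    vv,uu=np.mgrid[0:420,0:560]
    P=np.stack([(uu-c['cx'])/f*d,(vv-c['cy'])/f*d,d],-1)-np.array(c['t']);P=P@np.array(c['R'])
    X,Y,Z=P[...,0],P[...,1],P[...,2]
    def rect(m,t):
        q=P[m];r=cv2.minAreaRect((q[:,:2]*1000).astype(np.float32));print(n,t,len(q),np.round(r[0],1),np.round(r[1],1),round(r[2],2),'z',np.median(q[:,2]).round(4))
    A=(d>0)&(X>.4)&(X<.65)
    rect(A&(Y<-.15)&(Y>-.4)&(Z>.057)&(Z<.07),'encl')
    rect(A&(Y<-.15)&(Y>-.4)&(Z>.004)&(Z<.2),'all')
    B=A&(Y<-.2)&(Y>-.42)&(Z>.14);rect(B,'bar')
    q=P[B];print(q.mean(0).round(4),q.min(0).round(4),q.max(0).round(4))
    rect((d>0)&(X>.35)&(X<.8)&(Y>0)&(Y<.16)&(Z>.034)&(Z<.055),'strip')
    o=(p[...,0]>170)&(p[...,2]<110)&(p[...,1]<170)&(Y>.05)&(Y<.16)&(X>.4)&(X<.5)&(Z>.03)
    rect(o,'rock');q=P[o];print(q.mean(0).round(4),'uv',uu[o].min(),uu[o].max(),vv[o].min(),vv[o].max())
    # ray-based rocker centre at z=.045
    print(ray(c,f,uu[o].mean(),vv[o].mean(),.0445).round(4))
    if n=='top':
        for name,(a,b) in dict(TL=(85,68),BL=(97,338),BR=(490,320)).items(): print(name,ray(c,f,295+(a-1.5)/4,195+(b-1.5)/4,.064).round(4))
        for a,b in [(560-545+25,0)]: pass
E
```

```text
top encl 5706 [ 513.7 -295.8] [136.4 192.1] 0.96 z 0.0628
top all 7734 [ 505.9 -268.1] [192.2 251. ] 5.31 z 0.0631
top bar 778 [ 514.2 -359.9] [95.6 32.7] 1.96 z 0.1658
[ 0.5135 -0.3626  0.1638] [ 0.4666 -0.3772  0.1401] [ 0.562  -0.3436  0.1718]
top strip 2054 [537.1  96.8] [ 50.6 242.8] 75.51 z 0.0406
top rock 26 [445.  118.5] [20.2  9.4] 76.45 z 0.0437
[0.4447 0.1168 0.0436] uv 152 162 278 284
[0.4446 0.1165 0.0445]
TL [ 0.5789 -0.2     0.064 ]
BL [ 0.4458 -0.2025  0.064 ]
BR [ 0.4528 -0.3931  0.064 ]
scene encl 6170 [ 511.6 -296.8] [137.7 193.6] 1.41 z 0.064
scene all 11205 [ 499.9 -274.8] [195.5 252.5] 1.05 z 0.0637
scene bar 929 [ 512.7 -364.1] [97.  29.8] 1.1 z 0.1672
[ 0.5072 -0.3707  0.1657] [ 0.4643 -0.3791  0.1491] [ 0.5613 -0.3492  0.172 ]
scene strip 1508 [535.2  95.2] [ 56.1 243.3] 75.28 z 0.0409
scene rock 26 [442.4 115.2] [19.5  8.5] 78.55 z 0.0444
[0.4421 0.1136 0.0446] uv 148 154 222 227
[0.4422 0.1137 0.0445]
```

Call:
step_arm([
  {"grip": 0, "delta_pos": [-3, -3.1, 0.3], "twist": [0, 0, 0]},
  {"grip": 0, "delta_pos": [-3, -3.1, 0.3], "twist": [0, 0, 0]},
  {"grip": 0, "delta_pos": [-3, -3.1, 0.3], "twist": [0, 0, 0]},
  {"grip": 0, "delta_pos": [-3, -3.1, 0.3], "twist": [0, 0, 0]},
  {"grip": 0, "delta_pos": [-3, -3.1, 0.3], "twist": [0, 0, 0]},
  {"grip": 0, "delta_pos": [-3, -3.1, 0.3], "twist": [0, 0, 0]},
  {"grip": 0, "delta_pos": [-3, -3.1, 0.3], "twist": [0, 0, 0]},
  {"grip": 0, "delta_pos": [-3, -3.1, 0.3], "twist": [0, 0, 0]},
  {"grip": 0, "delta_pos": [-3, -3.1, 0.3], "twist": [0, 0, 0]},
  {"grip": 0, "delta_pos": [-3, -3.1, 0.3], "twist": [0, 0, 0]},
])

```text
time_s: 1.1
ee_pos: [0.4133, 0.1847, 0.2155]
eef_rot: [-0.0, 0.21, 0.978, -0.0]
contact_force: [0.9, 0.2, 0.5]
width: 0.181
gripper_force: 0.0
```

Call:
step_arm([
  {"grip": 0, "delta_pos": [0, 0, 0], "twist": [0, 0, 0.14]},
  {"grip": 0, "delta_pos": [0, 0, 0], "twist": [0, 0, 0.14]},
  {"grip": 0, "delta_pos": [0, 0, 0], "twist": [0, 0, 0.14]},
  {"grip": 0, "delta_pos": [0, 0, 0], "twist": [0, 0, 0.14]},
  {"grip": 0, "delta_pos": [0, 0, 0], "twist": [0, 0, 0.14]},
  {"grip": 0, "delta_pos": [0, 0, 0], "twist": [0, 0, 0.14]},
  {"grip": 0, "delta_pos": [0, 0, 0], "twist": [0, 0, 0.14]},
  {"grip": 0, "delta_pos": [0, 0, 0], "twist": [0, 0, 0.14]},
  {"grip": 0, "delta_pos": [0, 0, 0], "twist": [0, 0, 0.14]},
  {"grip": 0, "delta_pos": [0, 0, 0], "twist": [0, 0, 0.14]},
])

```text
time_s: 2.1
ee_pos: [0.4129, 0.1864, 0.2154]
eef_rot: [-0.0, 0.792, 0.61, -0.0]
contact_force: [0.2, -0.7, 0.2]
width: 0.002
gripper_force: 0.0
```

```bash
cat >> h.py <<'E'
def togo(target,axes=None):
    """print delta_pos (cm) in tool axes and twist (rad) to a target orientation matrix"""
    p,R,s=pose()
    print('pos',p.round(4),'F',np.round(s['contact_force'],1),'w',round(s['width'],3),'t',round(s['time_s'],2))
    print('delta cm',(R.inv().apply(np.array(target)-p)*100).round(2))
    if axes is not None: print('twist',(R.inv()*Ro.from_matrix(np.array(axes).T)).as_rotvec().round(3))
def strip_axes():
    y=np.radians(-14.5); a=np.array([-np.sin(y),np.cos(y),0]); z=np.array([0,0,-1.]); return [a,np.cross(z,a),z]
E
python3 - <<'E'
from h import *
togo([.440,.102,.165],strip_axes())
p,d=imaging.grab_frame('wrist');c,f=info('wrist');np.savez('w1.npz',p=p,d=d)
u,v=proj(c,f,np.array([.4434,.115,.0445]));print(u,v)
o=(p[...,0].astype(int)>170)&(p[...,2]<110)&(p[...,1]<170)
n,l,st,ce=cv2.connectedComponentsWithStats(o.astype(np.uint8))
for i in range(1,n):
    if st[i,4]>60: print(st[i],ce[i],ray(c,f,*ce[i],.0445).round(4))
cv2.imwrite('pics/w1.png',p[:,:,::-1])
E
```

```text
pos [0.4129 0.1864 0.2154] F [ 0.2 -0.7  0.2] w 0.002 t 2.1
delta cm [-7.47  4.78  5.04]
twist [-0.001  0.    -0.006]
334.1034052287684 266.8227333789886
[554   0   6  47 203] [556.89162562  23.24630542] [0.6545 0.2699 0.0445]
```

View pics/w1.png

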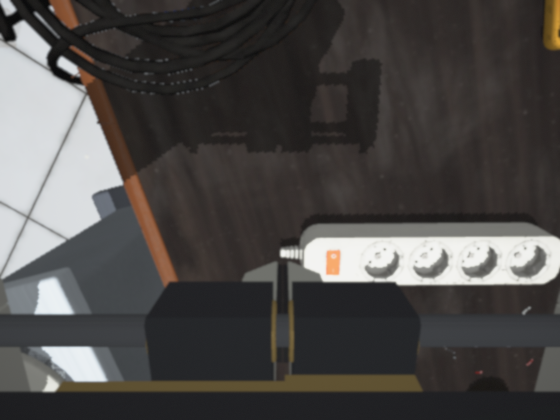

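```bash
python3 - <<'E'
from h import *
c,f=info('wrist');z=np.load('w1.npz');p=z['p'].astype(int);d=z['d']
o=(p[...,0]>180)&(p[...,2]<120)&(p[...,0]-p[...,2]>90);o[:, :310]=0;o[:,360:]=0;o[:230]=0;o[290:]=0
v,u=np.nonzero(o);print(u.min(),u.max(),v.min(),v.max(),u.mean(),v.mean())
for vv in range(244,282,2): print(vv,p[vv,333],back(c,f,333,vv,d[vv,333]).round(4))
print(ray(c,f,u.mean(),v.mean(),.0445).round(4))
# strip long edges at z=.042 near u=333
E
```

```text
327 338 252 273 332.3542857142857 263.4
244 [241 241 238] [0.4477 0.136  0.0404]
246 [241 241 238] [0.4472 0.1341 0.0405]
248 [239 238 233] [0.4467 0.1327 0.0419]
250 [245 205 178] [0.4463 0.1308 0.042 ]
252 [247 170 119] [0.4458 0.1287 0.0418]
254 [243 207 188] [0.4453 0.1274 0.0433]
256 [242 207 190] [0.4449 0.1253 0.0431]
258 [247 200 166] [0.4444 0.1236 0.0435]
260 [247 172 113] [0.444  0.1213 0.0429]
262 [247 171 110] [0.4435 0.1197 0.0436]
264 [247 171 110] [0.4431 0.1176 0.0434]
266 [247 171 111] [0.4426 0.1156 0.0434]
268 [247 176 121] [0.4421 0.114  0.0444]
270 [247 184 135] [0.4417 0.1125 0.0454]
272 [247 177 124] [0.4412 0.1105 0.0453]
274 [247 194 153] [0.4407 0.1083 0.045 ]
276 [244 239 233] [0.4404 0.1043 0.0412]
278 [243 243 240] [0.4399 0.103  0.0426]
280 [235 235 230] [0.4394 0.0999 0.0406]
[0.4426 0.1188 0.0445]
```

Call:
step_arm([
  {"grip": 0, "delta_pos": [-1.84, 1.18, 1.5], "twist": [0, 0, 0]},
  {"grip": 0, "delta_pos": [-1.84, 1.18, 1.5], "twist": [0, 0, 0]},
  {"grip": 0, "delta_pos": [-1.84, 1.18, 1.5], "twist": [0, 0, 0]},
  {"grip": 0, "delta_pos": [-1.84, 1.18, 1.5], "twist": [0, 0, 0]},
  {"grip": 0, "delta_pos": [0, 0, 2], "twist": [0, 0, 0]},
  {"grip": 0, "delta_pos": [0, 0, 2], "twist": [0, 0, 0]},
  {"grip": 0, "delta_pos": [0, 0, 2], "twist": [0, 0, 0]},
  {"grip": 0, "delta_pos": [0, 0, 2], "twist": [0, 0, 0]},
  {"grip": 0, "delta_pos": [0, 0, 0.5], "twist": [0, 0, 0]},
  {"grip": 0, "delta_pos": [0, 0, 0], "twist": [0, 0, 0]},
])

```text
time_s: 3.15
ee_pos: [0.4397, 0.1033, 0.07]
eef_rot: [-0.0, 0.79, 0.613, -0.001]
contact_force: [0.3, -1.2, 0.2]
width: 0.005
gripper_force: 0.0
```

Call:
step_arm([
  {"grip": 0, "delta_pos": [0, 0, 0.2], "twist": [0, 0, 0]},
  {"grip": 0, "delta_pos": [0, 0, 0.1], "twist": [0, 0, 0]},
  {"grip": 0, "delta_pos": [0, 0, 0.1], "twist": [0, 0, 0]},
  {"grip": 0, "delta_pos": [0, 0, 0.1], "twist": [0, 0, 0]},
  {"grip": 0, "delta_pos": [0, 0, 0.1], "twist": [0, 0, 0]},
  {"grip": 0, "delta_pos": [0, 0, 0.1], "twist": [0, 0, 0]},
  {"grip": 0, "delta_pos": [0, 0, 0.05], "twist": [0, 0, 0]},
  {"grip": 0, "delta_pos": [0, 0, 0.05], "twist": [0, 0, 0]},
  {"grip": 0, "delta_pos": [0, 0, 0], "twist": [0, 0, 0]},
  {"grip": 0, "delta_pos": [0, 0, 0], "twist": [0, 0, 0]},
])

```text
time_s: 4.15
ee_pos: [0.4406, 0.1021, 0.063]
eef_rot: [0.0, 0.791, 0.612, -0.0]
contact_force: [-0.2, -4.7, 5.7]
width: 0.004
gripper_force: 2.8
```

Call:
step_arm([
  {"grip": 0, "delta_pos": [0, 0, 0.05], "twist": [0, 0, 0]},
  {"grip": 0, "delta_pos": [0, 0, 0.05], "twist": [0, 0, 0]},
  {"grip": 0, "delta_pos": [0, 0, 0.05], "twist": [0, 0, 0]},
  {"grip": 0, "delta_pos": [0, 0, 0.05], "twist": [0, 0, 0]},
  {"grip": 0, "delta_pos": [0, 0, 0.05], "twist": [0, 0, 0]},
  {"grip": 0, "delta_pos": [0, 0, 0.05], "twist": [0, 0, 0]},
  {"grip": 0, "delta_pos": [0, 0, 0], "twist": [0, 0, 0]},
  {"grip": 0, "delta_pos": [0, 0, 0], "twist": [0, 0, 0]},
  {"grip": 0, "delta_pos": [0, 0, 0], "twist": [0, 0, 0]},
  {"grip": 0, "delta_pos": [0, 0, 0], "twist": [0, 0, 0]},
])

```text
time_s: 5.15
ee_pos: [0.4407, 0.102, 0.0618]
eef_rot: [0.001, 0.791, 0.612, -0.0]
contact_force: [-8.2, -7.1, 30.8]
width: 0.009
gripper_force: 16.0
```

Call:
step_arm([
  {"grip": 0, "delta_pos": [0, 0, -1], "twist": [0, 0, 0]},
  {"grip": 0, "delta_pos": [0, 0, -2], "twist": [0, 0, 0]},
  {"grip": 0, "delta_pos": [0, 0, -2], "twist": [0, 0, 0]},
  {"grip": 0, "delta_pos": [2, 0, -2], "twist": [0, 0, 0]},
  {"grip": 0, "delta_pos": [2, 0, -2], "twist": [0, 0, 0]},
  {"grip": 0, "delta_pos": [2, 0, -2], "twist": [0, 0, 0]},
  {"grip": 0, "delta_pos": [1, 0, 0], "twist": [0, 0, 0]},
  {"grip": 0, "delta_pos": [0, 0, 0], "twist": [0, 0, 0]},
  {"grip": 0.6, "delta_pos": [0, 0, 0], "twist": [0, 0, 0]},
  {"grip": 0.6, "delta_pos": [0, 0, 0], "twist": [0, 0, 0]},
])

```text
time_s: 6.15
ee_pos: [0.457, 0.1698, 0.1684]
eef_rot: [-0.0, 0.791, 0.612, -0.001]
contact_force: [1.1, -0.1, 0.4]
width: 0.133
gripper_force: 0.0
```

```bash
cat >> h.py <<'E'
YAW=0.024; C=np.array([.5127,-.2963,0])
cx_=np.array([np.cos(YAW),np.sin(YAW),0]); cy_=np.array([-np.sin(YAW),np.cos(YAW),0])
def lever(th,r=.125):
    u=np.sin(th)*cy_+np.array([0,0,np.cos(th)])
    return C+[0,0,.056]+r*u,u
def lax(th,sgn=1):
    _,u=lever(th); z=-u; x=sgn*cx_; return [x,np.cross(z,x),z]
E
python3 - <<'E'
from h import *
p,d=imaging.grab_frame('wrist');c,f=info('wrist')
u,v=proj(c,f,np.array([.4433,.1185,.044]));u,v=int(u),int(v);print(u,v)
for vv in range(v-18,v+20,2): print(vv,back(c,f,u,vv,d[vv,u]).round(4),p[vv,u])
cv2.imwrite('pics/w2.png',cv2.resize(p[max(v-50,0):v+50,u-70:u+70,::-1],None,fx=4,fy=4,interpolation=2))
B,_=lever(-.6)
for s in (1,-1): togo(B,lax(-.6,s))
print(monitor.observe()['joint_positions'].round(2))
E
```

```text
282 281
263 [0.4467 0.1337 0.042 ] [243 243 240]
265 [0.4462 0.1316 0.041 ] [241 232 226]
267 [0.4459 0.1304 0.0423] [247 153 124]
269 [0.4457 0.1295 0.044 ] [247 136  93]
271 [0.4456 0.1292 0.047 ] [247 162 106]
273 [0.445  0.1268 0.0455] [246 168 120]
275 [0.4446 0.1252 0.0458] [233 209 193]
277 [0.4442 0.1239 0.0466] [243 221 207]
279 [0.4434 0.1208 0.0436] [247 188 134]
281 [0.4428 0.1187 0.0429] [247 177 113]
283 [0.4425 0.1173 0.0436] [247 177 113]
285 [0.4419 0.1149 0.0424] [247 177 113]
287 [0.4415 0.1135 0.043 ] [247 182 121]
289 [0.4409 0.1112 0.0419] [247 196 143]
291 [0.4405 0.1095 0.0422] [247 195 140]
293 [0.44   0.1077 0.0421] [247 198 147]
295 [0.4395 0.1057 0.0417] [246 241 234]
297 [0.4391 0.1042 0.0422] [245 245 243]
299 [0.4384 0.1016 0.0407] [245 245 244]
pos [0.4572 0.1698 0.1686] F [ 0.1 -0.  -0.4] w 0.174 t 6.2
delta cm [-50.5   19.04   1.  ]
twist [0.513 0.39  1.25 ]
pos [0.4572 0.1698 0.1686] F [ 0.1 -0.  -0.4] w 0.174 t 6.2
delta cm [-50.5   19.04   1.  ]
twist [-0.42   0.552 -1.787]
[-0.34  0.29 -0.09  2.03  0.03  0.83 -0.7 ]
```

View pics/w2.png

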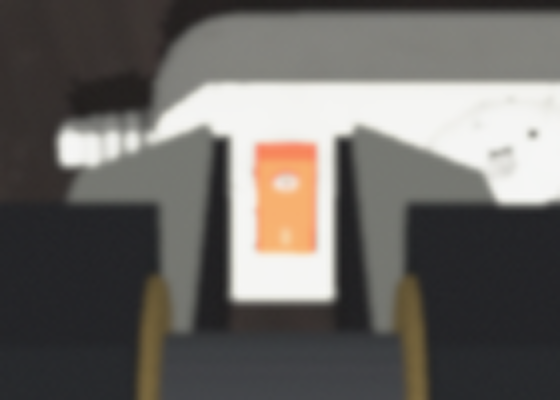

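Call:
step_arm([
  {"grip": 0.6, "delta_pos": [-3.84, 1.4, -1.0], "twist": [0, 0, 0]},
  {"grip": 0.6, "delta_pos": [-3.84, 1.4, -1.0], "twist": [0, 0, 0]},
  {"grip": 0.6, "delta_pos": [-3.84, 1.4, -1.0], "twist": [0, 0, 0]},
  {"grip": 0.6, "delta_pos": [-3.84, 1.4, -1.0], "twist": [0, 0, 0]},
  {"grip": 0.6, "delta_pos": [-3.84, 1.4, -1.0], "twist": [0, 0, 0]},
  {"grip": 0.6, "delta_pos": [-3.84, 1.4, -1.0], "twist": [0, 0, 0]},
  {"grip": 0.6, "delta_pos": [-3.84, 1.4, -1.0], "twist": [0, 0, 0]},
  {"grip": 0.6, "delta_pos": [-3.84, 1.4, -1.0], "twist": [0, 0, 0]},
  {"grip": 0.6, "delta_pos": [-3.84, 1.4, -1.0], "twist": [0, 0, 0]},
  {"grip": 0.6, "delta_pos": [-3.84, 1.4, -1.0], "twist": [0, 0, 0]},
])

```text
time_s: 7.2
ee_pos: [0.4964, -0.2377, 0.2695]
eef_rot: [-0.0, 0.791, 0.612, -0.0]
contact_force: [0.2, 0.5, -0.6]
width: 0.597
gripper_force: 0.0
```

Call:
step_arm([
  {"grip": 0.6, "delta_pos": [-3.84, 1.4, 0], "twist": [0, 0, 0]},
  {"grip": 0.6, "delta_pos": [-3.84, 1.4, 0], "twist": [0, 0, 0]},
  {"grip": 0.6, "delta_pos": [-3.84, 1.4, 0], "twist": [0, 0, 0]},
  {"grip": 0.6, "delta_pos": [-3.84, 1.4, 0], "twist": [0, 0, 0]},
  {"grip": 0.6, "delta_pos": [-3.84, 1.4, 0], "twist": [0, 0, 0]},
  {"grip": 0.6, "delta_pos": [0, 0, 0], "twist": [0.0513, 0.039, 0.125]},
  {"grip": 0.6, "delta_pos": [0, 0, 0], "twist": [0.0513, 0.039, 0.125]},
  {"grip": 0.6, "delta_pos": [0, 0, 0], "twist": [0.0513, 0.039, 0.125]},
  {"grip": 0.6, "delta_pos": [0, 0, 0], "twist": [0.0513, 0.039, 0.125]},
  {"grip": 0.6, "delta_pos": [0, 0, 0], "twist": [0.0513, 0.039, 0.125]},
])

```text
time_s: 8.2
ee_pos: [0.5167, -0.4391, 0.2686]
eef_rot: [-0.16, 0.93, 0.33, -0.002]
contact_force: [1.0, 0.1, 0.9]
width: 0.595
gripper_force: 0.0
```

Call:
step_arm([
  {"grip": 0.6, "delta_pos": [0, 0, 0], "twist": [0.0513, 0.039, 0.125]},
  {"grip": 0.6, "delta_pos": [0, 0, 0], "twist": [0.0513, 0.039, 0.125]},
  {"grip": 0.6, "delta_pos": [0, 0, 0], "twist": [0.0513, 0.039, 0.125]},
  {"grip": 0.6, "delta_pos": [0, 0, 0], "twist": [0.0513, 0.039, 0.125]},
  {"grip": 0.6, "delta_pos": [0, 0, 0], "twist": [0.0513, 0.039, 0.125]},
  {"grip": 0.6, "delta_pos": [0, 0, 0], "twist": [0, 0, 0]},
  {"grip": 0.6, "delta_pos": [0, 0, 0], "twist": [0, 0, 0]},
  {"grip": 0.6, "delta_pos": [0, 0, 0], "twist": [0, 0, 0]},
  {"grip": 0.6, "delta_pos": [0, 0, 0], "twist": [0, 0, 0]},
  {"grip": 0.6, "delta_pos": [0, 0, 0], "twist": [0, 0, 0]},
])

```text
time_s: 9.2
ee_pos: [0.5179, -0.4383, 0.2703]
eef_rot: [-0.296, 0.955, 0.014, -0.002]
contact_force: [-0.7, -0.1, 0.0]
width: 0.601
gripper_force: 0.0
```

```bash
python3 - <<'E'
from h import *
p,d=imaging.grab_frame('wrist');c,f=info('wrist')
B,u=lever(-.6); print(B)
togo(B+.08*u,lax(-.6))
print(monitor.observe()['joint_positions'].round(2))
# bar points in wrist depth
vv,uu=np.mgrid[0:420,0:560]
P=(np.stack([(uu-c['cx'])/f*d,(vv-c['cy'])/f*d,d],-1)-np.array(c['t']))@np.array(c['R'])
L=P-(C+[0,0,.056]); a=L@u; b=L@np.cross(u,cx_); x=L@cx_
m=(d>0)&(a>.105)&(a<.145)&(abs(b)<.03)&(abs(x)<.07)
print(m.sum(), 'top r',np.percentile(a[m],95),'b',np.percentile(b[m],[3,97]),'x',np.percentile(x[m],[2,98]))
cv2.imwrite('pics/w3.png',p[:,:,::-1])
E
```

```text
[ 0.51439376 -0.36685998  0.15916695]
pos [ 0.5178 -0.4384  0.2702] F [ 0.5 -0.4  1.3] w 0.601 t 9.25
delta cm [-0.17  0.36  5.21]
twist [-0.001 -0.001  0.005]
[ 0.66  0.85  0.38  1.06 -0.6   1.81 -0.53]
3334 top r 0.13697372607722413 b [-0.01132522  0.00945365] x [-0.04561217  0.04564789]
```

View pics/w3.png

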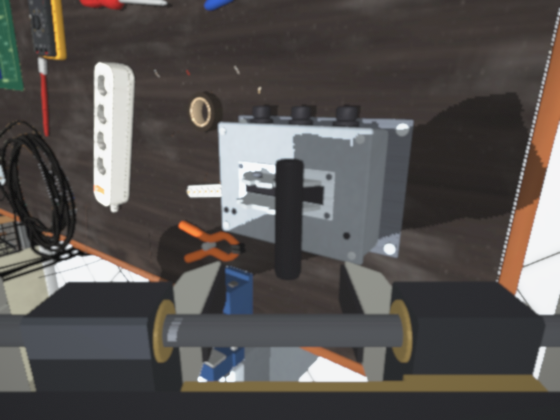

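Call:
step_arm([
  {"grip": 0.6, "delta_pos": [-0.17, 0.42, 1.0], "twist": [0, 0, 0]},
  {"grip": 0.6, "delta_pos": [0, 0, 2], "twist": [0, 0, 0]},
  {"grip": 0.6, "delta_pos": [0, 0, 2], "twist": [0, 0, 0]},
  {"grip": 0.6, "delta_pos": [0, 0, 2], "twist": [0, 0, 0]},
  {"grip": 0.6, "delta_pos": [0, 0, 2], "twist": [0, 0, 0]},
  {"grip": 0.6, "delta_pos": [0, 0, 2], "twist": [0, 0, 0]},
  {"grip": 0.6, "delta_pos": [0, 0, 1], "twist": [0, 0, 0]},
  {"grip": 0.6, "delta_pos": [0, 0, 1], "twist": [0, 0, 0]},
  {"grip": 0.6, "delta_pos": [0, 0, 0], "twist": [0, 0, 0]},
  {"grip": 0.6, "delta_pos": [0, 0, 0], "twist": [0, 0, 0]},
])

```text
time_s: 10.25
ee_pos: [0.514, -0.3694, 0.1605]
eef_rot: [-0.296, 0.955, 0.013, -0.002]
contact_force: [-0.2, 0.2, -0.3]
width: 0.604
gripper_force: 0.0
```

Call:
step_arm([
  {"grip": 0, "delta_pos": [0, 0, 0], "twist": [0, 0, 0]},
  {"grip": 0, "delta_pos": [0, 0, 0], "twist": [0, 0, 0]},
  {"grip": 0, "delta_pos": [0, 0, 0], "twist": [0, 0, 0]},
  {"grip": 0, "delta_pos": [0, 0, 0], "twist": [0, 0, 0]},
  {"grip": 0, "delta_pos": [0, 0, 0], "twist": [0, 0, 0]},
  {"grip": 0, "delta_pos": [0, 0, 0], "twist": [0, 0, 0]},
  {"grip": 0, "delta_pos": [0, 0, 0], "twist": [0, 0, 0]},
  {"grip": 0, "delta_pos": [0, 0, 0], "twist": [0, 0, 0]},
  {"grip": 0, "delta_pos": [0, 0, 0], "twist": [0, 0, 0]},
  {"grip": 0, "delta_pos": [0, 0, 0], "twist": [0, 0, 0]},
], newtons=40)

```text
time_s: 11.25
ee_pos: [0.514, -0.3691, 0.1602]
eef_rot: [-0.296, 0.955, 0.013, -0.003]
contact_force: [0.5, -1.4, 1.0]
width: 0.225
gripper_force: 40.0
```

```bash
python3 - <<'E'
from h import *
togo(lever(-.6)[0],lax(-.6))
p,R,s=pose(); l=p-C-[0,0,.056]; print('theta',np.arctan2(l@cy_,l[2]),'r',np.hypot(l@cy_,l[2]),'x',l@cx_, 'Ftool',R.inv().apply(s['contact_force']).round(1))
E
```

```text
pos [ 0.514  -0.3691  0.1602] F [ 0.5 -1.4  1. ] w 0.225 t 11.25
delta cm [ 0.05 -0.12  0.21]
twist [-0.001 -0.001  0.003]
theta -0.6096933132339943 r 0.12712045412015294 x -0.0004932237077513337 Ftool [ 0.4  0.6 -1.6]
```

Call:
step_arm([
  {"grip": 0, "delta_pos": [0, 0, -0.2], "twist": [0, 0, 0]},
  {"grip": 0, "delta_pos": [0, 0, -0.2], "twist": [0, 0, 0]},
  {"grip": 0, "delta_pos": [0, 0, -0.2], "twist": [0, 0, 0]},
  {"grip": 0, "delta_pos": [0, 0, -0.2], "twist": [0, 0, 0]},
  {"grip": 0, "delta_pos": [0, 0, -0.2], "twist": [0, 0, 0]},
  {"grip": 0, "delta_pos": [0, 0, -0.1], "twist": [0, 0, 0]},
  {"grip": 0, "delta_pos": [0, 0, 0], "twist": [0, 0, 0]},
  {"grip": 0, "delta_pos": [0, 0, 0], "twist": [0, 0, 0]},
  {"grip": 0, "delta_pos": [0, 0, 0], "twist": [0, 0, 0]},
  {"grip": 0, "delta_pos": [0, 0, 0], "twist": [0, 0, 0]},
], newtons=50)

```text
time_s: 12.25
ee_pos: [0.514, -0.3748, 0.1692]
eef_rot: [-0.297, 0.955, 0.013, -0.003]
contact_force: [-0.1, 5.3, -9.3]
width: 0.226
gripper_force: 50.0
```

```bash
cat >> h.py <<'E'
def lev():
    p,R,s=pose(); l=p-C-[0,0,.056]
    z=R.apply([0,0,1]); print('t',round(s['time_s'],2),'theta',round(np.arctan2(l@cy_,l[2]),3),'r',round(np.hypot(l@cy_,l[2]),4),'x',round(l@cx_,4),'tilt',round(np.arctan2(-z@cy_,-z[2]),3),'Ftool',R.inv().apply(s['contact_force']).round(1),'w',round(s['width'],3),'gf',round(s['gripper_force'],1))
E
python3 -c "
from h import *
lev()"
```

```text
t 12.25 theta -0.607 r 0.1378 x -0.0005 tilt -0.602 Ftool [ 0.   0.9 10.7] w 0.226 gf 50.0
```

Call:
step_arm([
  {"grip": 0, "delta_pos": [0, -0.5, 0.01], "twist": [-0.036, 0, 0]},
  {"grip": 0, "delta_pos": [0, -0.5, 0.01], "twist": [-0.036, 0, 0]},
  {"grip": 0, "delta_pos": [0, -0.5, 0.01], "twist": [-0.036, 0, 0]},
  {"grip": 0, "delta_pos": [0, -0.5, 0.01], "twist": [-0.036, 0, 0]},
  {"grip": 0, "delta_pos": [0, -0.5, 0.01], "twist": [-0.036, 0, 0]},
  {"grip": 0, "delta_pos": [0, -0.5, 0.01], "twist": [-0.036, 0, 0]},
  {"grip": 0, "delta_pos": [0, -0.5, 0.01], "twist": [-0.036, 0, 0]},
  {"grip": 0, "delta_pos": [0, -0.5, 0.01], "twist": [-0.036, 0, 0]},
  {"grip": 0, "delta_pos": [0, -0.5, 0.01], "twist": [-0.036, 0, 0]},
  {"grip": 0, "delta_pos": [0, -0.5, 0.01], "twist": [-0.036, 0, 0]},
])

```text
time_s: 13.25
ee_pos: [0.5131, -0.33, 0.1899]
eef_rot: [-0.12, 0.993, 0.013, 0.0]
contact_force: [2.0, 1.0, -11.6]
width: 0.224
gripper_force: 50.0
```

```bash
python3 -c "
from h import *
lev()"
```

```text
t 13.25 theta -0.247 r 0.1381 x -0.0004 tilt -0.24 Ftool [ 2.   1.9 11.5] w 0.224 gf 50.0
```

Call:
step_arm([
  {"grip": 0, "delta_pos": [0, 0, 0.2], "twist": [0, 0, 0]},
  {"grip": 0, "delta_pos": [0, 0, 0.2], "twist": [0, 0, 0]},
  {"grip": 0.3, "delta_pos": [0, 0, 0], "twist": [0, 0, 0]},
  {"grip": 0.3, "delta_pos": [0, 0, 0], "twist": [0, 0, 0]},
  {"grip": 0.3, "delta_pos": [0, 0, 0], "twist": [0, 0, 0]},
  {"grip": 0.3, "delta_pos": [0, 0, 0.2], "twist": [0, 0, 0]},
  {"grip": 0.3, "delta_pos": [0, 0, 0.2], "twist": [0, 0, 0]},
  {"grip": 0.3, "delta_pos": [0, -0.3, 0], "twist": [-0.025, 0, 0]},
  {"grip": 0.3, "delta_pos": [0, -0.3, 0], "twist": [-0.025, 0, 0]},
  {"grip": 0.3, "delta_pos": [0, 0, 0], "twist": [0, 0, 0]},
], newtons=8)

```text
time_s: 14.25
ee_pos: [0.5126, -0.3211, 0.1832]
eef_rot: [-0.095, 0.995, 0.014, -0.0]
contact_force: [-0.9, -1.3, -1.1]
width: 0.302
gripper_force: 0.7
```

```bash
python3 -c "
from h import *
lev()"
```

```text
t 14.25 theta -0.192 r 0.1296 x -0.0007 tilt -0.19 Ftool [-0.9  1.5  0.8] w 0.302 gf 0.7
```

Call:
step_arm([
  {"grip": 0.3, "delta_pos": [0, -0.08, 0], "twist": [-0.006, 0, 0]},
  {"grip": 0.3, "delta_pos": [0, -0.08, 0], "twist": [-0.006, 0, 0]},
  {"grip": 0.3, "delta_pos": [0, -0.08, 0], "twist": [-0.006, 0, 0]},
  {"grip": 0.3, "delta_pos": [0, -0.08, 0], "twist": [-0.006, 0, 0]},
  {"grip": 0.3, "delta_pos": [0, -0.08, 0], "twist": [-0.006, 0, 0]},
  {"grip": 0.3, "delta_pos": [0, -0.08, 0], "twist": [-0.006, 0, 0]},
  {"grip": 0.3, "delta_pos": [0, -0.08, 0], "twist": [-0.006, 0, 0]},
  {"grip": 0.3, "delta_pos": [0, -0.08, 0], "twist": [-0.006, 0, 0]},
  {"grip": 0.3, "delta_pos": [0, -0.08, 0], "twist": [-0.006, 0, 0]},
  {"grip": 0.3, "delta_pos": [0, -0.08, 0], "twist": [-0.006, 0, 0]},
])

```text
time_s: 15.25
ee_pos: [0.5125, -0.314, 0.1844]
eef_rot: [-0.066, 0.998, 0.013, 0.0]
contact_force: [-0.8, -3.2, -2.1]
width: 0.3
gripper_force: 1.4
```

```bash
cat >> h.py <<'E'
def bar(n='top'):
    """bar angle and radius from depth: fit circle of 11 mm in the y-z plane"""
    from scipy.optimize import least_squares
    p,d=imaging.grab_frame(n);c,f=info(n);t0,_,_=pose()
    vv,uu=np.mgrid[0:420,0:560]
    P=(np.stack([(uu-c['cx'])/f*d,(vv-c['cy'])/f*d,d],-1)-np.array(c['t']))@np.array(c['R'])-(C+[0,0,.056])
    x,y,z=P@cx_,P@cy_,P[...,2]
    dark=p.max(-1)<70
    r=np.hypot(y,z); m=(d>0)&(r>.105)&(r<.16)&(z>.06)&(abs(x)>.018)&(abs(x)<.05)&dark
    l=t0-C-[0,0,.056]; m&=(abs(y-l@cy_)<.03)
    q=np.c_[y[m],z[m]]
    s=least_squares(lambda k:np.hypot(q[:,0]-k[0],q[:,1]-k[1])-.011,[l@cy_,.12],loss='soft_l1',f_scale=.002)
    print(n,m.sum(),'bar theta',round(np.arctan2(s.x[0],s.x[1]),3),'r',round(np.hypot(*s.x),4),'cost',round(np.sqrt(2*s.cost/max(m.sum(),1)),4))
E
python3 -c "
from h import *
lev();bar('top');bar('scene');bar('wrist')"
```

```text
t 15.25 theta -0.137 r 0.1296 x -0.0006 tilt -0.131 Ftool [-0.9  3.5  1.6] w 0.3 gf 1.4
top 121 bar theta -0.149 r 0.1291 cost 0.0014
scene 343 bar theta -0.203 r 0.1467 cost 0.0031
wrist 5039 bar theta -0.15 r 0.15 cost 0.0026
```

Call:
step_arm([
  {"grip": 0.3, "delta_pos": [0, -0.07, 0], "twist": [-0.005, 0, 0]},
  {"grip": 0.3, "delta_pos": [0, -0.07, 0], "twist": [-0.005, 0, 0]},
  {"grip": 0.3, "delta_pos": [0, -0.07, 0], "twist": [-0.005, 0, 0]},
  {"grip": 0.3, "delta_pos": [0, -0.07, 0], "twist": [-0.005, 0, 0]},
  {"grip": 0.3, "delta_pos": [0, -0.07, 0], "twist": [-0.005, 0, 0]},
  {"grip": 0.3, "delta_pos": [0, -0.07, 0], "twist": [-0.005, 0, 0]},
  {"grip": 0.3, "delta_pos": [0, -0.07, 0], "twist": [-0.005, 0, 0]},
  {"grip": 0.3, "delta_pos": [0, -0.07, 0], "twist": [-0.005, 0, 0]},
  {"grip": 0.3, "delta_pos": [0, -0.07, 0], "twist": [-0.005, 0, 0]},
  {"grip": 0.3, "delta_pos": [0, -0.07, 0], "twist": [-0.005, 0, 0]},
])

```text
time_s: 16.4
ee_pos: [0.5124, -0.307, 0.1852]
eef_rot: [-0.041, 0.999, 0.013, 0.001]
contact_force: [0.4, -3.5, -2.2]
width: 0.3
gripper_force: 1.4
```

```bash
python3 -c "
from h import *
lev()"
```

```text
t 16.4 theta -0.083 r 0.1296 x -0.0006 tilt -0.081 Ftool [0.3 3.7 1.9] w 0.3 gf 1.4
```

Still free-running (3.7 N); continue.

Call:
step_arm([
  {"grip": 0.3, "delta_pos": [0, -0.07, 0], "twist": [-0.005, 0, 0]},
  {"grip": 0.3, "delta_pos": [0, -0.07, 0], "twist": [-0.005, 0, 0]},
  {"grip": 0.3, "delta_pos": [0, -0.07, 0], "twist": [-0.005, 0, 0]},
  {"grip": 0.3, "delta_pos": [0, -0.07, 0], "twist": [-0.005, 0, 0]},
  {"grip": 0.3, "delta_pos": [0, -0.07, 0], "twist": [-0.005, 0, 0]},
  {"grip": 0.3, "delta_pos": [0, -0.07, 0], "twist": [-0.005, 0, 0]},
  {"grip": 0.3, "delta_pos": [0, -0.07, 0], "twist": [-0.005, 0, 0]},
  {"grip": 0.3, "delta_pos": [0, -0.07, 0], "twist": [-0.005, 0, 0]},
  {"grip": 0.3, "delta_pos": [0, 0, 0], "twist": [0, 0, 0]},
  {"grip": 0.3, "delta_pos": [0, 0, 0], "twist": [0, 0, 0]},
])

```text
time_s: 17.4
ee_pos: [0.5122, -0.3011, 0.1855]
eef_rot: [-0.021, 1.0, 0.013, 0.001]
contact_force: [-0.6, -1.0, 0.2]
width: 0.304
gripper_force: 0.6
```

```bash
python3 -c "
from h import *
lev()"
```

```text
t 17.4 theta -0.037 r 0.1296 x -0.0006 tilt -0.042 Ftool [-0.6  1.  -0.2] w 0.304 gf 0.6
```

Call:
step_arm([
  {"grip": 0.3, "delta_pos": [0, -0.06, 0], "twist": [-0.004, 0, 0]},
  {"grip": 0.3, "delta_pos": [0, -0.06, 0], "twist": [-0.004, 0, 0]},
  {"grip": 0.3, "delta_pos": [0, -0.06, 0], "twist": [-0.004, 0, 0]},
  {"grip": 0.3, "delta_pos": [0, -0.06, 0], "twist": [-0.004, 0, 0]},
  {"grip": 0.3, "delta_pos": [0, -0.06, 0], "twist": [-0.004, 0, 0]},
  {"grip": 0.3, "delta_pos": [0, -0.06, 0], "twist": [-0.004, 0, 0]},
  {"grip": 0.3, "delta_pos": [0, 0, 0], "twist": [0, 0, 0]},
  {"grip": 0.3, "delta_pos": [0, 0, 0], "twist": [0, 0, 0]},
  {"grip": 0.3, "delta_pos": [0, 0, 0], "twist": [0, 0, 0]},
  {"grip": 0.3, "delta_pos": [0, 0, 0], "twist": [0, 0, 0]},
])

```text
time_s: 18.4
ee_pos: [0.5121, -0.2976, 0.1856]
eef_rot: [-0.009, 1.0, 0.013, 0.001]
contact_force: [0.4, -1.9, -1.3]
width: 0.301
gripper_force: 0.4
```

```bash
python3 -c "
from h import *
lev()"
```

```text
t 18.4 theta -0.01 r 0.1296 x -0.0006 tilt -0.018 Ftool [0.4 1.9 1.3] w 0.301 gf 0.4
```

Call:
step_arm([
  {"grip": 0.3, "delta_pos": [0, -0.06, 0], "twist": [-0.005, 0, 0]},
  {"grip": 0.3, "delta_pos": [0, -0.06, 0], "twist": [-0.005, 0, 0]},
  {"grip": 0.3, "delta_pos": [0, -0.06, 0], "twist": [-0.005, 0, 0]},
  {"grip": 0.3, "delta_pos": [0, -0.06, 0], "twist": [-0.005, 0, 0]},
  {"grip": 0.3, "delta_pos": [0, -0.06, 0], "twist": [-0.005, 0, 0]},
  {"grip": 0.3, "delta_pos": [0, -0.06, 0], "twist": [-0.005, 0, 0]},
  {"grip": 0.3, "delta_pos": [0, -0.06, 0], "twist": [-0.005, 0, 0]},
  {"grip": 0.3, "delta_pos": [0, -0.06, 0], "twist": [-0.005, 0, 0]},
  {"grip": 0.3, "delta_pos": [0, -0.06, 0], "twist": [-0.005, 0, 0]},
  {"grip": 0.3, "delta_pos": [0, -0.06, 0], "twist": [-0.005, 0, 0]},
])

```text
time_s: 19.4
ee_pos: [0.512, -0.2916, 0.1856]
eef_rot: [0.016, 1.0, 0.013, 0.001]
contact_force: [-0.2, 0.2, 0.1]
width: 0.296
gripper_force: 0.0
```

```bash
python3 -c "
from h import *
lev()"
```

```text
t 19.4 theta 0.036 r 0.1297 x -0.0005 tilt 0.032 Ftool [-0.2 -0.2 -0.1] w 0.296 gf 0.0
```

Call:
step_arm([
  {"grip": 0.3, "delta_pos": [0, -0.06, 0], "twist": [-0.005, 0, 0]},
  {"grip": 0.3, "delta_pos": [0, -0.06, 0], "twist": [-0.005, 0, 0]},
  {"grip": 0.3, "delta_pos": [0, -0.06, 0], "twist": [-0.005, 0, 0]},
  {"grip": 0.3, "delta_pos": [0, -0.06, 0], "twist": [-0.005, 0, 0]},
  {"grip": 0.3, "delta_pos": [0, -0.06, 0], "twist": [-0.005, 0, 0]},
  {"grip": 0.3, "delta_pos": [0, -0.06, 0], "twist": [-0.005, 0, 0]},
  {"grip": 0.3, "delta_pos": [0, -0.06, 0], "twist": [-0.005, 0, 0]},
  {"grip": 0.3, "delta_pos": [0, 0, 0], "twist": [0, 0, 0]},
  {"grip": 0.3, "delta_pos": [0, 0, 0], "twist": [0, 0, 0]},
  {"grip": 0.3, "delta_pos": [0, 0, 0], "twist": [0, 0, 0]},
])

```text
time_s: 20.4
ee_pos: [0.5118, -0.2875, 0.1854]
eef_rot: [0.033, 0.999, 0.013, 0.002]
contact_force: [-0.2, 0.4, 0.9]
width: 0.3
gripper_force: 0.0
```

```bash
python3 -c "
from h import *
lev()"
```

```text
t 20.4 theta 0.068 r 0.1297 x -0.0007 tilt 0.067 Ftool [-0.2 -0.4 -0.9] w 0.3 gf 0.0
```

```bash
python3 -c "
from h import *
p,d=imaging.grab_frame('scene');q,_=imaging.grab_frame('wrist')
a=cv2.resize(p[230:400,230:420],None,fx=2.1,fy=2.1);b=cv2.resize(q[110:420,80:480],(400,310))
o=np.zeros((360,800,3),np.uint8);o[:a.shape[0],:399]=a[:360,:399];o[:310,400:]=b
cv2.imwrite('pics/s4.png',o[:,:,::-1])"
```

```text
(no output)
```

View pics/s4.png

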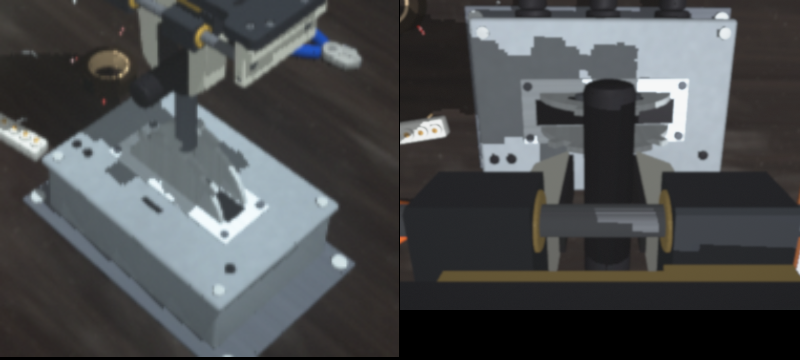

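```bash
cat >> h.py <<'E'
def wbar():
    t,R,_=pose(); p,d=imaging.grab_frame('wrist');c,f=info('wrist')
    vv,uu=np.mgrid[0:420,0:560]
    P=(np.stack([(uu-c['cx'])/f*d,(vv-c['cy'])/f*d,d],-1)-np.array(c['t']))@np.array(c['R'])-(C+[0,0,.056])
    x,y,z=P@cx_,P@cy_,P[...,2]; r=np.hypot(y,z)
    m=(d>0)&(x>.022)&(x<.044)&(r>.1)&(r<.16)&(p.max(-1)<90)
    l=t-C-[0,0,.056]; m&=abs(y-l@cy_)<.03
    ys,zs=y[m],z[m]
    lo,hi=np.percentile(ys,[2,98]); top=np.percentile(zs,97)
    ym=(lo+hi)/2; zm=top-.011
    print('wrist',m.sum(),'bar y-width',round(hi-lo,4),'theta',round(np.arctan2(ym,zm),3),'r',round(np.hypot(ym,zm),4))
E
python3 -c "
from h import *
lev();wbar()"
```

```text
t 20.5 theta 0.067 r 0.1296 x -0.0007 tilt 0.067 Ftool [-0.3  1.2 -0.1] w 0.303 gf 0.0
wrist 2733 bar y-width 0.0205 theta 0.047 r 0.1252
```

Call:
step_arm([
  {"grip": 0.3, "delta_pos": [0, -0.08, 0], "twist": [-0.006, 0, 0]},
  {"grip": 0.3, "delta_pos": [0, -0.08, 0], "twist": [-0.006, 0, 0]},
  {"grip": 0.3, "delta_pos": [0, -0.08, 0], "twist": [-0.006, 0, 0]},
  {"grip": 0.3, "delta_pos": [0, -0.08, 0], "twist": [-0.006, 0, 0]},
  {"grip": 0.3, "delta_pos": [0, -0.08, 0], "twist": [-0.006, 0, 0]},
  {"grip": 0.3, "delta_pos": [0, -0.08, 0], "twist": [-0.006, 0, 0]},
  {"grip": 0.3, "delta_pos": [0, -0.08, 0], "twist": [-0.006, 0, 0]},
  {"grip": 0.3, "delta_pos": [0, -0.08, 0], "twist": [-0.006, 0, 0]},
  {"grip": 0.3, "delta_pos": [0, 0, 0], "twist": [0, 0, 0]},
  {"grip": 0.3, "delta_pos": [0, 0, 0], "twist": [0, 0, 0]},
])

```text
time_s: 21.55
ee_pos: [0.5115, -0.2837, 0.1849]
eef_rot: [0.059, 0.998, 0.012, 0.002]
contact_force: [1.3, -8.7, -5.6]
width: 0.302
gripper_force: 3.9
```

```bash
python3 -c "
from h import *
lev();wbar()"
```

```text
t 21.55 theta 0.097 r 0.1295 x -0.0009 tilt 0.119 Ftool [1.1 8.  6.6] w 0.302 gf 3.9
wrist 2724 bar y-width 0.0204 theta 0.076 r 0.1251
```

Call:
step_arm([
  {"grip": 0.3, "delta_pos": [0, 0.15, 0], "twist": [0.02, 0, 0]},
  {"grip": 0.3, "delta_pos": [0, 0.15, 0], "twist": [0.02, 0, 0]},
  {"grip": 0.3, "delta_pos": [0, 0.15, 0], "twist": [0, 0, 0]},
  {"grip": 0.3, "delta_pos": [0, 0.1, 0], "twist": [0, 0, 0]},
  {"grip": 0.3, "delta_pos": [0, 0, 0], "twist": [0, 0, 0]},
  {"grip": 0.3, "delta_pos": [0, 0, 0], "twist": [0, 0, 0]},
  {"grip": 0.3, "delta_pos": [0, 0, 0], "twist": [0, 0, 0]},
  {"grip": 0.3, "delta_pos": [0, 0, 0], "twist": [0, 0, 0]},
  {"grip": 0.3, "delta_pos": [0, 0, 0], "twist": [0, 0, 0]},
  {"grip": 0.3, "delta_pos": [0, 0, 0], "twist": [0, 0, 0]},
])

```text
time_s: 22.6
ee_pos: [0.5118, -0.2867, 0.1853]
eef_rot: [0.038, 0.999, 0.013, 0.002]
contact_force: [-0.3, 0.2, -0.4]
width: 0.301
gripper_force: 0.0
```

Call:
step_arm([
  {"grip": 0.3, "delta_pos": [0, 0, 0], "twist": [0, 0, 0]},
  {"grip": 0.3, "delta_pos": [0, 0, 0], "twist": [0, 0, 0]},
  {"grip": 0.3, "delta_pos": [0, 0, 0], "twist": [0, 0, 0]},
  {"grip": 0.3, "delta_pos": [0, 0, 0], "twist": [0, 0, 0]},
  {"grip": 0.3, "delta_pos": [0, 0, 0], "twist": [0, 0, 0]},
  {"grip": 0.3, "delta_pos": [0, 0, 0], "twist": [0, 0, 0]},
  {"grip": 0.3, "delta_pos": [0, 0, 0], "twist": [0, 0, 0]},
  {"grip": 0.3, "delta_pos": [0, 0, 0], "twist": [0, 0, 0]},
  {"grip": 0.3, "delta_pos": [0, 0, 0], "twist": [0, 0, 0]},
  {"grip": 0.3, "delta_pos": [0, 0, 0], "twist": [0, 0, 0]},
])

```text
time_s: 23.6
ee_pos: [0.5118, -0.2869, 0.1853]
eef_rot: [0.038, 0.999, 0.013, 0.002]
contact_force: [0.1, -0.0, 0.2]
width: 0.3
gripper_force: 0.0
```

```bash
python3 -c "
from h import *
lev();wbar()"
```

```text
t 23.6 theta 0.073 r 0.1297 x -0.0007 tilt 0.075 Ftool [ 0.1  0.1 -0.2] w 0.3 gf 0.0
wrist 2725 bar y-width 0.0205 theta 0.058 r 0.1252
```

Call:
step_arm([
  {"grip": 0.3, "delta_pos": [0, 0, 0.2], "twist": [0, 0, 0]},
  {"grip": 0.3, "delta_pos": [0, 0, 0.1], "twist": [0, 0, 0]},
  {"grip": 0, "delta_pos": [0, 0, 0], "twist": [0, 0, 0]},
  {"grip": 0, "delta_pos": [0, 0, 0], "twist": [0, 0, 0]},
  {"grip": 0, "delta_pos": [0, 0, 0], "twist": [0, 0, 0]},
  {"grip": 0, "delta_pos": [0, 0, 0], "twist": [0, 0, 0]},
  {"grip": 0, "delta_pos": [0, 0, 0], "twist": [0, 0, 0]},
  {"grip": 0, "delta_pos": [0, 0, 0], "twist": [0, 0, 0]},
  {"grip": 0, "delta_pos": [0, 0, 0], "twist": [0, 0, 0]},
  {"grip": 0, "delta_pos": [0, 0, 0], "twist": [0, 0, 0]},
], newtons=50)

```text
time_s: 24.65
ee_pos: [0.5116, -0.2881, 0.1822]
eef_rot: [0.038, 0.999, 0.012, 0.002]
contact_force: [1.8, -4.9, -4.7]
width: 0.227
gripper_force: 50.0
```

```bash
python3 -c "
from h import *
lev()"
```

```text
t 24.65 theta 0.065 r 0.1265 x -0.0009 tilt 0.077 Ftool [1.6 4.6 5.1] w 0.227 gf 50.0
```

Call:
step_arm([
  {"grip": 0, "delta_pos": [0, 0, -0.2], "twist": [0, 0, 0]},
  {"grip": 0, "delta_pos": [0, 0, -0.2], "twist": [0, 0, 0]},
  {"grip": 0, "delta_pos": [0, 0, -0.2], "twist": [0, 0, 0]},
  {"grip": 0, "delta_pos": [0, 0, -0.2], "twist": [0, 0, 0]},
  {"grip": 0, "delta_pos": [0, 0, -0.2], "twist": [0, 0, 0]},
  {"grip": 0, "delta_pos": [0, 0, -0.1], "twist": [0, 0, 0]},
  {"grip": 0, "delta_pos": [0, 0, 0], "twist": [0, 0, 0]},
  {"grip": 0, "delta_pos": [0, 0, 0], "twist": [0, 0, 0]},
  {"grip": 0, "delta_pos": [0, 0, 0], "twist": [0, 0, 0]},
  {"grip": 0, "delta_pos": [0, 0, 0], "twist": [0, 0, 0]},
])

```text
time_s: 25.65
ee_pos: [0.5115, -0.2858, 0.193]
eef_rot: [0.037, 0.999, 0.013, 0.001]
contact_force: [1.5, -2.0, -11.4]
width: 0.227
gripper_force: 50.0
```

```bash
python3 -c "
from h import *
lev()"
```

```text
t 25.65 theta 0.077 r 0.1374 x -0.0009 tilt 0.075 Ftool [ 1.5  1.1 11.5] w 0.227 gf 50.0
```

Call:
step_arm([
  {"grip": 0, "delta_pos": [0, -0.58, 0.012], "twist": [-0.042, 0, 0]},
  {"grip": 0, "delta_pos": [0, -0.58, 0.012], "twist": [-0.042, 0, 0]},
  {"grip": 0, "delta_pos": [0, -0.58, 0.012], "twist": [-0.042, 0, 0]},
  {"grip": 0, "delta_pos": [0, -0.58, 0.012], "twist": [-0.042, 0, 0]},
  {"grip": 0, "delta_pos": [0, -0.58, 0.012], "twist": [-0.042, 0, 0]},
  {"grip": 0, "delta_pos": [0, -0.58, 0.012], "twist": [-0.042, 0, 0]},
  {"grip": 0, "delta_pos": [0, -0.58, 0.012], "twist": [-0.042, 0, 0]},
  {"grip": 0, "delta_pos": [0, -0.58, 0.012], "twist": [-0.042, 0, 0]},
  {"grip": 0, "delta_pos": [0, -0.58, 0.012], "twist": [-0.042, 0, 0]},
  {"grip": 0, "delta_pos": [0, -0.58, 0.012], "twist": [-0.042, 0, 0]},
])

```text
time_s: 26.65
ee_pos: [0.5106, -0.2311, 0.1777]
eef_rot: [0.246, 0.969, 0.012, 0.005]
contact_force: [2.1, -6.4, -10.3]
width: 0.228
gripper_force: 50.0
```

```bash
python3 -c "
from h import *
lev();print(pose()[2]['joint_positions'].round(2))"
```

```text
t 26.65 theta 0.492 r 0.138 x -0.0006 tilt 0.497 Ftool [ 1.9  0.8 12.1] w 0.228 gf 50.0
[-0.58  0.49  0.83  2.03  0.22  0.68 -1.54]
```

Let down onto the teeth, open to a loose fit, and push on.

Call:
step_arm([
  {"grip": 0, "delta_pos": [0, 0, 0.2], "twist": [0, 0, 0]},
  {"grip": 0, "delta_pos": [0, 0, 0.2], "twist": [0, 0, 0]},
  {"grip": 0.3, "delta_pos": [0, 0, 0], "twist": [0, 0, 0]},
  {"grip": 0.3, "delta_pos": [0, 0, 0], "twist": [0, 0, 0]},
  {"grip": 0.3, "delta_pos": [0, 0, 0], "twist": [0, 0, 0]},
  {"grip": 0.3, "delta_pos": [0, 0, 0.2], "twist": [0, 0, 0]},
  {"grip": 0.3, "delta_pos": [0, 0, 0.2], "twist": [0, 0, 0]},
  {"grip": 0.3, "delta_pos": [0, -0.25, 0], "twist": [-0.019, 0, 0]},
  {"grip": 0.3, "delta_pos": [0, -0.25, 0], "twist": [-0.019, 0, 0]},
  {"grip": 0.3, "delta_pos": [0, 0, 0], "twist": [0, 0, 0]},
], newtons=8)

```text
time_s: 27.65
ee_pos: [0.5103, -0.2292, 0.1669]
eef_rot: [0.264, 0.964, 0.013, 0.004]
contact_force: [0.1, -0.6, -0.6]
width: 0.297
gripper_force: 0.0
```

Call:
step_arm([
  {"grip": 0.3, "delta_pos": [0, -0.08, 0], "twist": [-0.006, 0, 0]},
  {"grip": 0.3, "delta_pos": [0, -0.08, 0], "twist": [-0.006, 0, 0]},
  {"grip": 0.3, "delta_pos": [0, -0.08, 0], "twist": [-0.006, 0, 0]},
  {"grip": 0.3, "delta_pos": [0, -0.08, 0], "twist": [-0.006, 0, 0]},
  {"grip": 0.3, "delta_pos": [0, -0.08, 0], "twist": [-0.006, 0, 0]},
  {"grip": 0.3, "delta_pos": [0, -0.08, 0], "twist": [-0.006, 0, 0]},
  {"grip": 0.3, "delta_pos": [0, -0.08, 0], "twist": [-0.006, 0, 0]},
  {"grip": 0.3, "delta_pos": [0, -0.08, 0], "twist": [-0.006, 0, 0]},
  {"grip": 0.3, "delta_pos": [0, -0.08, 0], "twist": [-0.006, 0, 0]},
  {"grip": 0.3, "delta_pos": [0, 0, 0], "twist": [0, 0, 0]},
])

```text
time_s: 28.65
ee_pos: [0.5103, -0.2238, 0.1636]
eef_rot: [0.29, 0.957, 0.012, 0.005]
contact_force: [0.5, 0.2, 0.8]
width: 0.303
gripper_force: 0.0
```

```bash
python3 -c "
from h import *
lev();wbar()"
```

```text
t 28.65 theta 0.593 r 0.1297 x -0.0007 tilt 0.588 Ftool [ 0.5  0.3 -0.8] w 0.303 gf 0.0
wrist 3158 bar y-width 0.0378 theta 0.675 r 0.1315
```

```bash
cat >> h.py <<'E'
def wbar2():
    t,R,_=pose(); p,d=imaging.grab_frame('wrist');c,f=info('wrist')
    vv,uu=np.mgrid[0:420,0:560]
    P=(np.stack([(uu-c['cx'])/f*d,(vv-c['cy'])/f*d,d],-1)-np.array(c['t']))@np.array(c['R'])-(C+[0,0,.056])
    zt=R.apply([0,0,1]);th=np.arctan2(-zt@cy_,-zt[2])
    y,z=P@cy_,P[...,2];x=P@cx_
    a=y*np.sin(th)+z*np.cos(th); b=y*np.cos(th)-z*np.sin(th)
    m=(d>0)&(x>.022)&(x<.044)&(a>.115)&(a<.16)&(abs(b)<.022)
    lo,hi=np.percentile(b[m],[2,98]);r=np.percentile(a[m],97)-.011
    print('wrist2',m.sum(),'width',round(hi-lo,4),'theta',round(th+(lo+hi)/2/r,3),'r',round(r,4))
E
python3 -c "
from h import *
wbar2()"
```

```text
wrist2 2697 width 0.0207 theta 0.596 r 0.1242
```

Call:
step_arm([
  {"grip": 0.6, "delta_pos": [0, 0, 0], "twist": [0, 0, 0]},
  {"grip": 0.6, "delta_pos": [0, 0, 0], "twist": [0, 0, 0]},
  {"grip": 0.6, "delta_pos": [0, 0, 0], "twist": [0, 0, 0]},
  {"grip": 0.6, "delta_pos": [0, 0, -1], "twist": [0, 0, 0]},
  {"grip": 0.6, "delta_pos": [0, 0, -2], "twist": [0, 0, 0]},
  {"grip": 0.6, "delta_pos": [0, 0, -3], "twist": [0, 0, 0]},
  {"grip": 0.6, "delta_pos": [0, 0, -3], "twist": [0, 0, 0]},
  {"grip": 0.6, "delta_pos": [0, 0, -3], "twist": [0, 0, 0]},
  {"grip": 0.6, "delta_pos": [0, 0, 0], "twist": [0, 0, 0]},
  {"grip": 0.6, "delta_pos": [0, 0, 0], "twist": [0, 0, 0]},
])

```text
time_s: 29.75
ee_pos: [0.5087, -0.1571, 0.264]
eef_rot: [0.289, 0.957, 0.012, 0.006]
contact_force: [-0.3, 0.1, 0.4]
width: 0.596
gripper_force: 0.0
```

```bash
python3 -c "
from h import *
lev();wbar2();togo([.4473,.1315,.165],strip_axes());print(pose()[2]['joint_positions'].round(2))"
```

```text
t 29.75 theta 0.59 r 0.2504 x -0.0006 tilt 0.586 Ftool [-0.3  0.1 -0.4] w 0.596 gf 0.0
wrist2 877 width 0.0206 theta 0.595 r 0.1234
pos [ 0.5079 -0.1578  0.2635] F [-0.3  0.1 -1. ] w 0.603 t 29.8
delta cm [ -5.34 -29.66  -7.91]
twist [ 0.503  0.377 -1.253]
[-0.92  0.39  0.98  1.99  0.34  0.92 -1.73]
```

Call:
step_arm([
  {"grip": 0, "delta_pos": [0, 0, 0], "twist": [0.0503, 0.0377, -0.1253]},
  {"grip": 0, "delta_pos": [0, 0, 0], "twist": [0.0503, 0.0377, -0.1253]},
  {"grip": 0, "delta_pos": [0, 0, 0], "twist": [0.0503, 0.0377, -0.1253]},
  {"grip": 0, "delta_pos": [0, 0, 0], "twist": [0.0503, 0.0377, -0.1253]},
  {"grip": 0, "delta_pos": [0, 0, 0], "twist": [0.0503, 0.0377, -0.1253]},
  {"grip": 0, "delta_pos": [0, 0, 0], "twist": [0.0503, 0.0377, -0.1253]},
  {"grip": 0, "delta_pos": [0, 0, 0], "twist": [0.0503, 0.0377, -0.1253]},
  {"grip": 0, "delta_pos": [0, 0, 0], "twist": [0.0503, 0.0377, -0.1253]},
  {"grip": 0, "delta_pos": [0, 0, 0], "twist": [0.0503, 0.0377, -0.1253]},
  {"grip": 0, "delta_pos": [0, 0, 0], "twist": [0.0503, 0.0377, -0.1253]},
])

```text
time_s: 30.8
ee_pos: [0.507, -0.159, 0.2626]
eef_rot: [-0.002, 0.79, 0.613, -0.0]
contact_force: [0.5, 0.9, -0.5]
width: 0.005
gripper_force: 0.0
```

```bash
python3 -c "
from h import *
togo([.4473,.1315,.165],strip_axes());print(pose()[2]['joint_positions'].round(2))"
```

```text
pos [ 0.507  -0.159   0.2626] F [ 0.5  0.9 -0.5] w 0.005 t 30.8
delta cm [ 26.65 -12.96   9.84]
twist [-0.003 -0.001  0.002]
[-0.27  0.28  0.63  1.86 -0.19  1.07  0.18]
```

Call:
step_arm([
  {"grip": 0, "delta_pos": [2.67, -1.3, 0.98], "twist": [0, 0, 0]},
  {"grip": 0, "delta_pos": [2.67, -1.3, 0.98], "twist": [0, 0, 0]},
  {"grip": 0, "delta_pos": [2.67, -1.3, 0.98], "twist": [0, 0, 0]},
  {"grip": 0, "delta_pos": [2.67, -1.3, 0.98], "twist": [0, 0, 0]},
  {"grip": 0, "delta_pos": [2.67, -1.3, 0.98], "twist": [0, 0, 0]},
  {"grip": 0, "delta_pos": [2.67, -1.3, 0.98], "twist": [0, 0, 0]},
  {"grip": 0, "delta_pos": [2.67, -1.3, 0.98], "twist": [0, 0, 0]},
  {"grip": 0, "delta_pos": [2.67, -1.3, 0.98], "twist": [0, 0, 0]},
  {"grip": 0, "delta_pos": [2.67, -1.3, 0.98], "twist": [0, 0, 0]},
  {"grip": 0, "delta_pos": [2.67, -1.3, 0.98], "twist": [0, 0, 0]},
])

```text
time_s: 31.8
ee_pos: [0.4483, 0.1328, 0.164]
eef_rot: [0.0, 0.791, 0.611, -0.001]
contact_force: [0.6, -0.0, -0.3]
width: 0.003
gripper_force: 0.0
```

```bash
python3 -c "
from h import *
togo([.4473,.1315,.070],strip_axes())"
```

```text
pos [0.4483 0.1328 0.164 ] F [ 0.6 -0.  -0.3] w 0.003 t 31.8
delta cm [-0.13 -0.06  9.4 ]
twist [-0.001  0.002 -0.002]
```

Call:
step_arm([
  {"grip": 0, "delta_pos": [-0.1, -0.1, 2], "twist": [0, 0, 0]},
  {"grip": 0, "delta_pos": [0, 0, 2], "twist": [0, 0, 0]},
  {"grip": 0, "delta_pos": [0, 0, 2], "twist": [0, 0, 0]},
  {"grip": 0, "delta_pos": [0, 0, 2], "twist": [0, 0, 0]},
  {"grip": 0, "delta_pos": [0, 0, 1.2], "twist": [0, 0, 0]},
  {"grip": 0, "delta_pos": [0, 0, 0.2], "twist": [0, 0, 0]},
  {"grip": 0, "delta_pos": [0, 0, 0.2], "twist": [0, 0, 0]},
  {"grip": 0, "delta_pos": [0, 0, 0.1], "twist": [0, 0, 0]},
  {"grip": 0, "delta_pos": [0, 0, 0.1], "twist": [0, 0, 0]},
  {"grip": 0, "delta_pos": [0, 0, 0.1], "twist": [0, 0, 0]},
])

```text
time_s: 32.8
ee_pos: [0.4488, 0.1327, 0.0671]
eef_rot: [0.001, 0.791, 0.612, 0.001]
contact_force: [-0.1, -0.1, 1.0]
width: 0.004
gripper_force: 0.0
```

Call:
step_arm([
  {"grip": 0, "delta_pos": [0, 0, 0.1], "twist": [0, 0, 0]},
  {"grip": 0, "delta_pos": [0, 0, 0.1], "twist": [0, 0, 0]},
  {"grip": 0, "delta_pos": [0, 0, 0.05], "twist": [0, 0, 0]},
  {"grip": 0, "delta_pos": [0, 0, 0.05], "twist": [0, 0, 0]},
  {"grip": 0, "delta_pos": [0, 0, 0.05], "twist": [0, 0, 0]},
  {"grip": 0, "delta_pos": [0, 0, 0], "twist": [0, 0, 0]},
  {"grip": 0, "delta_pos": [0, 0, 0], "twist": [0, 0, 0]},
  {"grip": 0, "delta_pos": [0, 0, 0], "twist": [0, 0, 0]},
  {"grip": 0, "delta_pos": [0, 0, 0], "twist": [0, 0, 0]},
  {"grip": 0, "delta_pos": [0, 0, 0], "twist": [0, 0, 0]},
])

```text
time_s: 33.8
ee_pos: [0.4491, 0.1336, 0.0635]
eef_rot: [0.0, 0.791, 0.612, 0.001]
contact_force: [0.6, 4.6, 5.1]
width: 0.005
gripper_force: 2.6
```

Call:
step_arm([
  {"grip": 0, "delta_pos": [0, 0, 0.05], "twist": [0, 0, 0]},
  {"grip": 0, "delta_pos": [0, 0, 0.05], "twist": [0, 0, 0]},
  {"grip": 0, "delta_pos": [0, 0, 0.05], "twist": [0, 0, 0]},
  {"grip": 0, "delta_pos": [0, 0, 0.05], "twist": [0, 0, 0]},
  {"grip": 0, "delta_pos": [0, 0, 0.05], "twist": [0, 0, 0]},
  {"grip": 0, "delta_pos": [0, 0, 0.05], "twist": [0, 0, 0]},
  {"grip": 0, "delta_pos": [0, 0, 0], "twist": [0, 0, 0]},
  {"grip": 0, "delta_pos": [0, 0, 0], "twist": [0, 0, 0]},
  {"grip": 0, "delta_pos": [0, 0, 0], "twist": [0, 0, 0]},
  {"grip": 0, "delta_pos": [0, 0, 0], "twist": [0, 0, 0]},
])

```text
time_s: 34.8
ee_pos: [0.4494, 0.134, 0.0621]
eef_rot: [-0.0, 0.791, 0.612, 0.002]
contact_force: [-5.0, 3.9, 25.9]
width: 0.005
gripper_force: 12.5
```

Call:
step_arm([
  {"grip": 0, "delta_pos": [0, 0, -1], "twist": [0, 0, 0]},
  {"grip": 0, "delta_pos": [0, 0, -2], "twist": [0, 0, 0]},
  {"grip": 0, "delta_pos": [0, 0, -3], "twist": [0, 0, 0]},
  {"grip": 0, "delta_pos": [0, 0, -4], "twist": [0, 0, 0]},
  {"grip": 0, "delta_pos": [2, 0, -2], "twist": [0, 0, 0]},
  {"grip": 0, "delta_pos": [3, 0, 0], "twist": [0, 0, 0]},
  {"grip": 0, "delta_pos": [0, 0, 0], "twist": [0, 0, 0]},
  {"grip": 0, "delta_pos": [0, 0, 0], "twist": [0, 0, 0]},
  {"grip": 0, "delta_pos": [0, 0, 0], "twist": [0, 0, 0]},
  {"grip": 0, "delta_pos": [0, 0, 0], "twist": [0, 0, 0]},
])

```text
time_s: 35.8
ee_pos: [0.4602, 0.1794, 0.1794]
eef_rot: [0.001, 0.791, 0.611, -0.001]
contact_force: [-0.6, -0.8, 0.1]
width: 0.006
gripper_force: 0.0
```

```bash
python3 - <<'E'
from h import *
p,d=imaging.grab_frame('wrist');c,f=info('wrist')
u,v=proj(c,f,np.array([.4433,.1185,.044]));u,v=int(u),int(v);print(u,v)
for vv in range(v-16,v+18,2): print(vv,back(c,f,u,vv,d[vv,u]).round(4),p[vv,u])
q,_=imaging.grab_frame('top')
a=cv2.resize(p[max(v-50,0):v+50,u-70:u+70],None,fx=2.5,fy=2.5); b=cv2.resize(q[100:350,140:440],(400,333))
o=np.zeros((340,760,3),np.uint8);o[:a.shape[0],:350]=a;o[:333,355:755]=b
cv2.imwrite('pics/end.png',o[:,:,::-1])
E
```

```text
281 286
270 [0.4616 0.189  0.1668] [110 106 102]
272 [0.4616 0.1892 0.1693] [127  87  75]
274 [0.4616 0.1891 0.1712] [127  77  60]
276 [0.4616 0.1891 0.1732] [114  90  84]
278 [0.4617 0.1894 0.1757] [114  81  75]
280 [0.4617 0.1893 0.1775] [124  93  83]
282 [0.4617 0.1893 0.1795] [135  78  60]
284 [0.4617 0.1893 0.1812] [136  76  57]
286 [0.4617 0.1891 0.1827] [136  76  57]
288 [0.4618 0.1895 0.1852] [136  76  56]
290 [0.4615 0.1885 0.1851] [132  78  61]
292 [0.4615 0.1886 0.1869] [116  95  88]
294 [0.4616 0.1889 0.1892] [111 102  97]
296 [0.4616 0.1889 0.1909] [127  87  75]
298 [0.4617 0.189  0.1926] [131  87  74]
300 [0.4616 0.1888 0.1938] [118 113 109]
302 [0.4619 0.1897 0.1969] [115 115 112]
```

View pics/end.png

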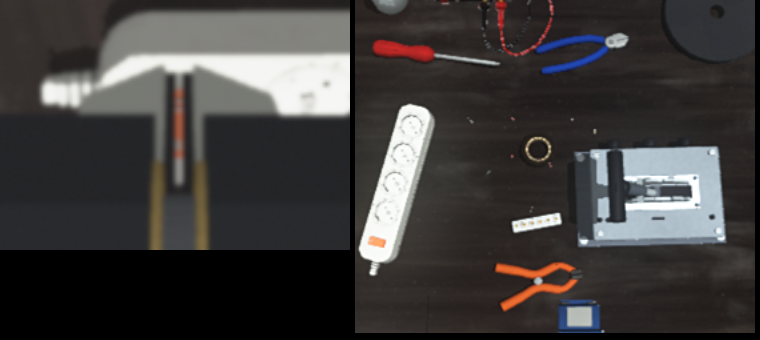

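Call:
step_arm([
  {"grip": 0.5, "delta_pos": [0, 0, -1], "twist": [0, 0, 0]},
  {"grip": 0.5, "delta_pos": [0, 0, 0], "twist": [0, 0, 0]},
  {"grip": 0.5, "delta_pos": [0, 0, 0], "twist": [0, 0, 0]},
  {"grip": 0.5, "delta_pos": [0, 0, 0], "twist": [0, 0, 0]},
  {"grip": 0.5, "delta_pos": [0, 0, 0], "twist": [0, 0, 0]},
  {"grip": 0.5, "delta_pos": [0, 0, 0], "twist": [0, 0, 0]},
  {"grip": 0.5, "delta_pos": [0, 0, 0], "twist": [0, 0, 0]},
  {"grip": 0.5, "delta_pos": [0, 0, 0], "twist": [0, 0, 0]},
  {"grip": 0.5, "delta_pos": [0, 0, 0], "twist": [0, 0, 0]},
  {"grip": 0.5, "delta_pos": [0, 0, 0], "twist": [0, 0, 0]},
])

```text
time_s: 36.9
ee_pos: [0.4607, 0.1809, 0.19]
eef_rot: [0.0, 0.791, 0.612, 0.0]
contact_force: [-0.2, 0.6, -0.5]
width: 0.499
gripper_force: 0.0
```

```bash
python3 - <<'E'
from h import *
print(pose()[2]['width'])
p,d=imaging.grab_frame('wrist');c,f=info('wrist')
u,v=proj(c,f,np.array([.4433,.1185,.044]));u,v=int(u),int(v);print(u,v)
for vv in range(v-16,v+18,2):
    print(vv,np.median([back(c,f,k,vv,d[vv,k]) for k in range(u-3,u+4)],0).round(4),p[vv,u])
E
```

```text
0.49941603578830784
281 282
266 [0.4468 0.1328 0.041 ] [243 242 239]
268 [0.4463 0.1313 0.0415] [246 222 200]
270 [0.4459 0.1296 0.0424] [247 183 126]
272 [0.4455 0.128  0.043 ] [244 192 163]
274 [0.4448 0.1264 0.0428] [245 215 195]
276 [0.4443 0.1238 0.0424] [247 210 174]
278 [0.4441 0.1221 0.0425] [247 183 123]
280 [0.4436 0.1208 0.0432] [247 179 116]
282 [0.4431 0.119  0.0439] [247 178 115]
284 [0.4426 0.1171 0.044 ] [247 179 115]
286 [0.4423 0.1155 0.0441] [247 181 118]
288 [0.4425 0.1139 0.0447] [247 191 136]
290 [0.4414 0.112  0.0449] [247 195 143]
292 [0.4408 0.1102 0.045 ] [247 185 126]
294 [0.4406 0.1093 0.0466] [247 213 176]
296 [0.4393 0.1043 0.041 ] [246 244 242]
298 [0.4387 0.1019 0.0406] [245 245 244]
```

```bash
python3 - <<'E'
from h import *
c,f=info('wrist'); D=np.mean([imaging.grab_frame('wrist')[1] for _ in range(8)],0)
vv,uu=np.mgrid[0:420,0:560]
P=(np.stack([(uu-c['cx'])/f*D,(vv-c['cy'])/f*D,D],-1)-np.array(c['t']))@np.array(c['R'])-[.4437,.1185,0]
a=np.radians(-14.5);yd=np.array([np.cos(a),np.sin(a),0]);xd=np.array([yd[1],-yd[0],0])
x,y,z=P@xd,P@yd,P[...,2]
for lo in np.arange(-20,20,2):
    m=(x>lo/1e3)&(x<(lo+2)/1e3)&(z>.03)&(z<.06)
    m1=m&(abs(y)<.0045); m2=m&(abs(y)>.009)&(abs(y)<.013)
    print(lo,m1.sum(),(np.median(z[m1])*1e3).round(2),m2.sum(),(np.median(z[m2])*1e3).round(2))
E
```

```text
-20 29 40.61 22 40.67
-18 20 40.88 20 40.85
-16 19 41.18 17 41.17
-14 27 41.49 18 41.18
-12 19 42.12 19 41.23
-10 21 42.68 19 41.44
-8 18 42.87 20 41.39
-6 20 42.77 16 41.38
-4 23 43.01 17 41.38
-2 22 43.35 19 41.41
0 22 43.58 18 41.33
2 21 43.97 16 41.43
4 26 44.59 21 41.23
6 22 45.18 18 41.31
8 25 45.84 16 41.33
10 5 46.11 19 41.38
12 10 41.19 17 41.16
14 17 41.09 16 41.02
16 12 40.79 17 40.94
18 17 40.51 12 40.75
```

Call:
step_arm([
  {"grip": 0, "delta_pos": [-1.7, 0, 0], "twist": [0, 0, 0]},
  {"grip": 0, "delta_pos": [-1.7, 0, 0], "twist": [0, 0, 0]},
  {"grip": 0, "delta_pos": [-1.64, -0.1, 0], "twist": [0, 0, 0]},
  {"grip": 0, "delta_pos": [0, 0, 2], "twist": [0, 0, 0]},
  {"grip": 0, "delta_pos": [0, 0, 3], "twist": [0, 0, 0]},
  {"grip": 0, "delta_pos": [0, 0, 3], "twist": [0, 0, 0]},
  {"grip": 0, "delta_pos": [0, 0, 2], "twist": [0, 0, 0]},
  {"grip": 0, "delta_pos": [0, 0, 1.5], "twist": [0, 0, 0]},
  {"grip": 0, "delta_pos": [0, 0, 0], "twist": [0, 0.12, 0]},
  {"grip": 0, "delta_pos": [0, 0, 0], "twist": [0, 0, 0]},
])

```text
time_s: 38.35
ee_pos: [0.4464, 0.1261, 0.0744]
eef_rot: [-0.036, 0.792, 0.607, 0.047]
contact_force: [0.0, -1.7, 0.4]
width: 0.007
gripper_force: 0.0
```

```bash
python3 -c "
from h import *
togo([.4472,.1323,.065])
p,R,s=pose();print('edge',(p+R.apply([-.0095,0,.019])).round(4),'outer',(p+R.apply([.0095,0,.019])).round(4))"
```

```text
pos [0.4464 0.1261 0.0744] F [ 0.  -1.7  0.4] w 0.007 t 38.35
delta cm [ 0.51 -0.08  1.01]
edge [0.4445 0.1191 0.0544] outer [0.4494 0.1374 0.0567]
```

Call:
step_arm([
  {"grip": 0, "delta_pos": [0.5, -0.08, 0.06], "twist": [0, 0, 0]},
  {"grip": 0, "delta_pos": [0, 0, 0], "twist": [0, 0, 0]},
  {"grip": 0, "delta_pos": [0, 0, 0], "twist": [0, 0, 0]},
  {"grip": 0, "delta_pos": [0, 0, 0], "twist": [0, 0, 0]},
  {"grip": 0, "delta_pos": [0, 0, 0], "twist": [0, 0, 0]},
  {"grip": 0, "delta_pos": [0, 0, 0], "twist": [0, 0, 0]},
  {"grip": 0, "delta_pos": [0, 0, 0], "twist": [0, 0, 0]},
  {"grip": 0, "delta_pos": [0, 0, 0], "twist": [0, 0, 0]},
  {"grip": 0, "delta_pos": [0, 0, 0], "twist": [0, 0, 0]},
  {"grip": 0, "delta_pos": [0, 0, 0], "twist": [0, 0, 0]},
])

```text
time_s: 39.35
ee_pos: [0.4477, 0.1372, 0.075]
eef_rot: [-0.036, 0.789, 0.611, 0.048]
contact_force: [-0.2, 0.1, 0.1]
width: 0.006
gripper_force: 0.0
```

```bash
python3 -c "
from h import *
togo([.4472,.1323,.065])
p,R,s=pose();print('edge',(p+R.apply([-.0095,0,.019])).round(4),'outer',(p+R.apply([.0095,0,.019])).round(4))"
```

```text
pos [0.4477 0.1372 0.075 ] F [-0.2  0.1  0.1] w 0.006 t 39.35
delta cm [-0.61  0.08  0.94]
edge [0.4459 0.1303 0.055 ] outer [0.4506 0.1486 0.0573]
```

Call:
step_arm([
  {"grip": 0, "delta_pos": [-0.5, 0.08, -0.06], "twist": [0, 0, 0]},
  {"grip": 0, "delta_pos": [0, 0, 0], "twist": [0, 0, 0]},
  {"grip": 0, "delta_pos": [0, 0, 0], "twist": [0, 0, 0]},
  {"grip": 0, "delta_pos": [-0.036, 0, 0.3], "twist": [0, 0, 0]},
  {"grip": 0, "delta_pos": [-0.036, 0, 0.3], "twist": [0, 0, 0]},
  {"grip": 0, "delta_pos": [-0.036, 0, 0.3], "twist": [0, 0, 0]},
  {"grip": 0, "delta_pos": [-0.012, 0, 0.1], "twist": [0, 0, 0]},
  {"grip": 0, "delta_pos": [-0.012, 0, 0.1], "twist": [0, 0, 0]},
  {"grip": 0, "delta_pos": [0, 0, 0.05], "twist": [0, 0, 0]},
  {"grip": 0, "delta_pos": [0, 0, 0], "twist": [0, 0, 0]},
])

```text
time_s: 40.35
ee_pos: [0.447, 0.1323, 0.0637]
eef_rot: [-0.037, 0.789, 0.611, 0.047]
contact_force: [-2.0, -1.6, 5.2]
width: 0.008
gripper_force: 2.7
```

```bash
python3 -c "
from h import *
p,R,s=pose();print('edge',(p+R.apply([-.0095,0,.019])).round(4),'outer',(p+R.apply([.0095,0,.019])).round(4),s['contact_force'])"
```

```text
edge [0.4453 0.1253 0.0437] outer [0.45   0.1436 0.046 ] [-2.03530923 -1.56354403  5.24246921]
```

Call:
step_arm([
  {"grip": 0, "delta_pos": [0, 0, 0.05], "twist": [0, 0, 0]},
  {"grip": 0, "delta_pos": [0, 0, 0.05], "twist": [0, 0, 0]},
  {"grip": 0, "delta_pos": [0, 0, 0.05], "twist": [0, 0, 0]},
  {"grip": 0, "delta_pos": [0, 0, 0.05], "twist": [0, 0, 0]},
  {"grip": 0, "delta_pos": [0, 0, 0], "twist": [0, 0, 0]},
  {"grip": 0, "delta_pos": [0, 0, 0], "twist": [0, 0, 0]},
  {"grip": 0, "delta_pos": [0, 0, 0], "twist": [0, 0, 0]},
  {"grip": 0, "delta_pos": [0, 0, 0], "twist": [0, 0, 0]},
  {"grip": 0, "delta_pos": [0, 0, 0], "twist": [0, 0, 0]},
  {"grip": 0, "delta_pos": [0, 0, 0], "twist": [0, 0, 0]},
])

```text
time_s: 41.35
ee_pos: [0.4472, 0.1323, 0.063]
eef_rot: [-0.037, 0.789, 0.611, 0.048]
contact_force: [-7.4, -4.2, 22.7]
width: 0.007
gripper_force: 10.9
```

```bash
python3 -c "
from h import *
p,R,s=pose();print('edge',(p+R.apply([-.0095,0,.019])).round(4),'outer',(p+R.apply([.0095,0,.019])).round(4),s['contact_force'])"
```

```text
edge [0.4454 0.1254 0.043 ] outer [0.4501 0.1436 0.0452] [-7.39648677 -4.23582546 22.67705373]
```

Call:
step_arm([
  {"grip": 0, "delta_pos": [0, 0, -1], "twist": [0, 0, 0]},
  {"grip": 0, "delta_pos": [0, 0, -2], "twist": [0, 0, 0]},
  {"grip": 0, "delta_pos": [0, 0, -3], "twist": [0, 0, 0]},
  {"grip": 0, "delta_pos": [0, 0, -4], "twist": [0, 0, 0]},
  {"grip": 0.5, "delta_pos": [2, 0, -2], "twist": [0, -0.12, 0]},
  {"grip": 0.5, "delta_pos": [3, 0, -1], "twist": [0, 0, 0]},
  {"grip": 0.5, "delta_pos": [0, 0, 0], "twist": [0, 0, 0]},
  {"grip": 0.5, "delta_pos": [0, 0, 0], "twist": [0, 0, 0]},
  {"grip": 0.5, "delta_pos": [0, 0, 0], "twist": [0, 0, 0]},
  {"grip": 0.5, "delta_pos": [0, 0, 0], "twist": [0, 0, 0]},
])

```text
time_s: 42.35
ee_pos: [0.4552, 0.1648, 0.1914]
eef_rot: [-0.002, 0.791, 0.612, 0.001]
contact_force: [0.4, -0.5, 0.3]
width: 0.47
gripper_force: 0.0
```

```bash
python3 - <<'E'
from h import *
c,f=info('wrist'); D=np.mean([imaging.grab_frame('wrist')[1] for _ in range(8)],0)
vv,uu=np.mgrid[0:420,0:560]
P=(np.stack([(uu-c['cx'])/f*D,(vv-c['cy'])/f*D,D],-1)-np.array(c['t']))@np.array(c['R'])-[.4437,.1185,0]
a=np.radians(-14.5);yd=np.array([np.cos(a),np.sin(a),0]);xd=np.array([yd[1],-yd[0],0])
x,y,z=P@xd,P@yd,P[...,2]
for lo in np.arange(-14,14,2):
    m=(x>lo/1e3)&(x<(lo+2)/1e3)&(z>.03)&(z<.06)
    m1=m&(abs(y)<.0045); m2=m&(abs(y)>.009)&(abs(y)<.013)
    print(lo,m1.sum(),(np.median(z[m1])*1e3).round(2),m2.sum(),(np.median(z[m2])*1e3).round(2))
E
```

```text
-14 23 41.1 17 40.9
-12 29 41.86 18 41.17
-10 24 42.18 20 41.13
-8 23 42.51 23 41.04
-6 21 42.66 18 41.05
-4 24 42.47 19 40.95
-2 24 42.91 17 41.07
0 25 43.51 16 40.97
2 24 43.79 18 40.98
4 26 44.16 15 41.04
6 21 44.77 17 41.04
8 30 45.39 17 41.08
10 10 45.31 19 41.09
12 10 42.4 14 41.21
```

```bash
python3 -c "
from h import *
print(pose()[2]['time_s']);print(job.finish_job())"
```

```text
42.75
the job is handed in; nothing more can be done
None
```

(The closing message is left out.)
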